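# Couple drink cartridges and set out cups at the warehouse coffee point

## Task

Get the drinks point ready: press the yellow changeover key so that the latched red key pops up, then lock every cartridge on the counter into the coupler whose sleeve has its colour: stand its plug in the mouth, press the sleeve back by its paddle so that the plug drops fully home, and let the sleeve spring right up again. Once all of them are locked in, press the green serve key so that it stays down and the yellow one pops up. Also stand every espresso cup upright on the narrow raised rail, before or after; never press the white rinse key, and leave the other things on the counter where they are.

Things in the scene. Friction and masses are not known exactly. Their poses are not given: they have to be found in the camera images.
- cart_orange: the orange concentrate cartridge, loose, 280 g, standing plug-down (may be absent). Origin: centre of the plug's underside; z up its axis. Steel plug 42 mm across, 35.5 mm long, edge chamfered, with a groove from 9 to 17 mm up; above it the coloured canister, 58 mm across, from 35.5 to 61.5 mm (flat top). Grip the canister.
- coupler_orange: fixed upright coupler for the orange cartridge. Origin: centre of its underside, on a 6 mm dock plate; z up its axis. Tube 56 mm across, open mouth (bore 44.4 mm) 50 mm above the origin. Sleeve up: catches bar the bore, a plug put in the mouth stands on them, let go, underside 30 mm above the origin. Sleeve pressed: plug drops home by itself, underside 14.5 mm above the origin, canister on the mouth.
- sleeve_orange (a joint): travel of that coupler's orange sleeve: 0 up (home), 0.014 m fully pressed; catches free the plug from about 10 mm. Springs up, 5 to 9 N, and locks the plug's groove; stays part-way if the plug is not fully down. Press its flat paddle: 34 mm wide, 33 to 88 mm out from the axis on the coupler's -x side, pad centred 70 mm out, top 46 mm above the coupler's origin when home.
- cart_blue: the blue concentrate cartridge, loose, 280 g, standing plug-down (may be absent). Origin: centre of the plug's underside; z up its axis. Steel plug 42 mm across, 35.5 mm long, edge chamfered, with a groove from 9 to 17 mm up; above it the coloured canister, 58 mm across, from 35.5 to 61.5 mm (flat top). Grip the canister.
- coupler_blue: fixed upright coupler for the blue cartridge. Origin: centre of its underside, on a 6 mm dock plate; z up its axis. Tube 56 mm across, open mouth (bore 44.4 mm) 50 mm above the origin. Sleeve up: catches bar the bore, a plug put in the mouth stands on them, let go, underside 30 mm above the origin. Sleeve pressed: plug drops home by itself, underside 14.5 mm above the origin, canister on the mouth.
- sleeve_blue (a joint): travel of that coupler's blue sleeve: 0 up (home), 0.014 m fully pressed; catches free the plug from about 10 mm. Springs up, 5 to 9 N, and locks the plug's groove; stays part-way if the plug is not fully down. Press its flat paddle: 34 mm wide, 33 to 88 mm out from the axis on the coupler's -x side, pad centred 70 mm out, top 46 mm above the coupler's origin when home.
- cart_green: the green concentrate cartridge, loose, 280 g, standing plug-down (may be absent). Origin: centre of the plug's underside; z up its axis. Steel plug 42 mm across, 35.5 mm long, edge chamfered, with a groove from 9 to 17 mm up; above it the coloured canister, 58 mm across, from 35.5 to 61.5 mm (flat top). Grip the canister.
- coupler_green: fixed upright coupler for the green cartridge. Origin: centre of its underside, on a 6 mm dock plate; z up its axis. Tube 56 mm across, open mouth (bore 44.4 mm) 50 mm above the origin. Sleeve up: catches bar the bore, a plug put in the mouth stands on them, let go, underside 30 mm above the origin. Sleeve pressed: plug drops home by itself, underside 14.5 mm above the origin, canister on the mouth.
- sleeve_green (a joint): travel of that coupler's green sleeve: 0 up (home), 0.014 m fully pressed; catches free the plug from about 10 mm. Springs up, 5 to 9 N, and locks the plug's groove; stays part-way if the plug is not fully down. Press its flat paddle: 34 mm wide, 33 to 88 mm out from the axis on the coupler's -x side, pad centred 70 mm out, top 46 mm above the coupler's origin when home.
- key_red (a joint): travel of the red key (stop key, latched down at the start) of four interlocked keys: 0 up, 0.0083 m latched, stop at 0.013 m. Pressed past 10 mm and let go it stays latched; pressing it releases the latched key, which pops up. Takes about 6 N.
- key_yellow (a joint): travel of the yellow key (changeover key) of four interlocked keys: 0 up, 0.0083 m latched, stop at 0.013 m. Pressed past 10 mm and let go it stays latched; pressing it releases the latched key, which pops up. Takes about 6 N.
- key_green (a joint): travel of the green key (serve key) of four interlocked keys: 0 up, 0.0083 m latched, stop at 0.013 m. Pressed past 10 mm and let go it stays latched; pressing it releases the latched key, which pops up. Takes about 6 N.
- key_white (a joint): travel of the white key (rinse key, not to be pressed) of four interlocked keys: 0 up, 0.0083 m latched, stop at 0.013 m. Pressed past 10 mm and let go it stays latched; pressing it releases the latched key, which pops up. Takes about 6 N.
- key_bank: the fixed grey key housing, 85 mm (x) by 185 mm (y), 40 mm high, with the four keys in a row: red at y = +57 mm, yellow at +19, green at -19, white at -57 (all at x = 0). Key tops are flat, 32 by 26 mm (x, y), 56 mm above the origin when up. Origin: centre of its underside.
- cup_1: white espresso cup without handle, 58 mm across the rim, 46 mm at the foot, 58 mm high, 120 g, upright (may be absent). Origin: centre of its underside; z up.
- cup_2: white espresso cup without handle, 58 mm across the rim, 46 mm at the foot, 58 mm high, 120 g, upright (may be absent). Origin: centre of its underside; z up.
- cup_rail: the narrow raised cup rail, fixed: a wooden board 240 mm long (its x axis) and 46 mm wide (its y axis) on two posts, its flat top 80 mm above the origin. Origin: on the table under the middle of the board.
- sugar_jar: bystander, to be left alone: closed sugar jar, 66 mm across, 100 mm high. Origin: centre of its underside.
- spoon: bystander, to be left alone: steel spoon lying flat, 150 mm long. Origin: near its middle.
- tamper: bystander, to be left alone: dark steel coffee tamper, 56 mm across, 74 mm high. Origin: centre of its underside.
Not all that is in view belongs to the job. Leave any pink or turquoise look-alike of the cart_blue alone.

How it is judged:
By the outcome, as a careful person would: the job done as asked, in the order asked, and still so for the second after the job is handed in, with the robot touching nothing.
Of cart_orange, cart_blue, cart_green only 2 to 3 are there at a start; the rules pass over those that are not, and their reading is None.
Of cup_1, cup_2 only 1 to 2 are there at a start; the rules pass over those that are not, and their reading is None.
At some moment in a run one of cart_orange, cart_blue, cart_green may be knocked a few centimetres aside while the robot is not near it.
It also fails if it takes over 210 s, if anything falls off the work surface, if the arm or the gripper's body presses on something with over 40 N, if the wrist force passes 120 N, or if a joint passes its speed limit or range.

## Robot

A 6-joint arm with a two-finger parallel gripper is mounted at the origin on the work surface. World frame = base frame: x ahead of the robot, y to its left, z up, the work surface at z = 0. Lengths are in m, angles in rad, forces in N, time in s.
With the tool pointing down it reaches from about 0.275 to 0.725 m from the base axis. Payload 15.9 kg.
Tool frame: the origin (TCP) lies at the very end of the fingers, on their centre line; the grasp point (between the pads) lies 19 mm behind it; y points along the fingers, x is the direction in which the jaws open and shut, and the axes are right-handed (so a half turn about y gives the same grasp; the last joint's range is limited). The gripper opens to 85 mm and grips with 20 to 120 N. Pads are 22 mm wide; open, the fingers measure 114 mm over their backs; the gripper's body (76 mm by 85 mm) begins 54 mm behind the grasp point. The pads swing forward as they close: fully open they stand 13 mm farther back than shut.
Start: joints at [1.17, 0.213, -0.034, 1.323, 0, 1.571], TCP at [0.195, 0.46, 0.231] pointing down, gripper open.
Joint ranges: [-2.98, 2.98], [-0.74, 1.72], [-1.14, 1.35], [-2.1, 2.04], [-1.57, 1.44], [-3.14, 3.14]. Speed limits (rad/s): [1.89, 1.89, 2.39, 2.57, 3.14, 3.14].

## Interface

Orientations are given as a 3x3 rotation matrix whose columns are the frame's x, y, z axes.
In Python, from bench import telemetry, snapshot, camera_info, bot gives the robot as it stands. The module is installed in compiled form; this text tells all that it offers.
- The arm moves only by the tool play_rows, never from a script. Its argument "targets" is text: rows parted by semicolons, each of 4 numbers parted by spaces: the shift along the world's x, y, z in mm, then the turn about the world's z in degrees. In form: tx ty tz twist; .... A call has exactly 5 rows; each row is the pose to reach, as a shift and turn from the pose commanded when the call began; what a row does not reach only later rows make up. A row lasts 1/12 s, in which the tool goes at most 41.7 mm and 7.16 degrees, less where a joint would pass 70% of its speed; a pose out of reach is approached as far as the arm can. A call with a gripper value outside its range is refused whole. "fingers" is the closure, from -1 (fully open) to 1 (shut), set as the call begins (left out, the last holds). The fingers move at their own pace and stop on an object; "newtons" is the grip in N (left out, the last holds). Time passes only in rows, so rows that repeat a pose let the fingers close, or fill a call up. It gives the time, the measured TCP pose, the force and the opening at its end, in the units of the state.
- telemetry.observe(): the state, without advancing time (a new reading comes with each control period).
- snapshot(name): name is "scene" or "top" or "wrist"; returns the picture (400x640x3 uint8, blue, green, red); there is no depth.
- camera_info(name): a dict with "fx", "fy", "cx", "cy" (pixels), "xyz" and "orientation" of the camera in the world. Camera axes: x right, y up, looking along -z (the intrinsics and any distortion apply to the point x, -y, -z); pixel columns grow to the right and rows downward; lengths in m; the calibration is good to about 2 mm. A picture is of the moment at which its call begins: read the wrist's pose just before it. camera_info takes no time and is no camera call; for the wrist camera it gives the pose at the moment of the call.
- bot.finish_job(): hands the job in, once; it reports no verdict.
The state is a dict: "t": time; "joints": joint angles; "qd": joint speeds; "joint_efforts": joint torques, N m; "ee_pos": TCP position; "tool_rot": TCP orientation; "force": force on the tool from outside, world axes, zero at the start; "wrist_torque": the same for the moment, N m; "gripper_width": opening from 0.0 (shut) to 1.0 (fully open).
Only numpy, scipy, OpenCV 4.12 (cv2) and the standard library are available. Lean on these libraries where they do the work, as an engineer would, in place of code of your own. Each camera call takes 0.05 s, during which the arm holds its last target.

## Working session

There is one attempt and no reset: what is moved stays moved. The work goes in short steps, Python scripts to look and compute and a tool call to move; the robot and the scene stay as the last step left them, time stands still between calls to the robot, and variables do not carry over. Pictures are saved under pics/ and viewed, and the job is handed in when it is done.

Besides the shell and the picture viewer there is one more tool, called after ">>>" in YAML: its name, and indented under it one key for each argument. play_rows: Moves the arm, as the interface text tells. Its arguments: {"type":"object","properties":{"targets":{"type":"string"},"fingers":{"type":"number"},"newtons":{"type":"number"}},"required":["targets"]}

```bash
mkdir -p pics; ls
python3 - <<'E'
from bench import telemetry, snapshot, camera_info, bot
import cv2
s=telemetry.observe(); print(s)
for n in ["scene","top"]:
    im=snapshot(n); cv2.imwrite(f"pics/{n}0.png",im); print(n,camera_info(n))
print(camera_info("wrist"))
E
```

```text
pics
{'t': 0.0, 'joints': array([ 1.16999850e+00,  2.13417494e-01, -3.50336907e-02,  1.32346492e+00,
        4.94141186e-05,  1.57079333e+00]), 'qd': array([-0.00016765, -0.00193689, -0.00183732,  0.00153018,  0.00073233,
        0.00101109]), 'joint_efforts': array([ 1.39436452e-03, -6.86158276e+01,  4.87112331e+01,  1.78080867e-02,
       -2.35875104e-04, -2.92879474e-05]), 'ee_pos': array([0.19493969, 0.46009203, 0.23079558]), 'tool_rot': array([[ 3.90150063e-01, -4.82383551e-04, -9.20751158e-01],
       [ 9.20750604e-01, -1.01175813e-03,  3.90150359e-01],
       [-1.11977959e-03, -9.99999372e-01,  4.94174459e-05]]), 'force': array([ 0.39432765, -0.67689792, -0.11361917]), 'wrist_torque': array([ 0.02278366,  0.01400396, -0.00523816]), 'gripper_width': 0.9991629733378855}
scene {'fx': 491.67957912841933, 'fy': 491.67957912841933, 'cx': 310.5812295315844, 'cy': 204.08501094524902, 'xyz': array([ 1.20279788, -0.58987679,  0.98489658]), 'orientation': array([[ 0.69164965, -0.52275418,  0.49834609],
       [ 0.72219467,  0.50771584, -0.46974406],
       [-0.00745753,  0.68480121,  0.72869176]])}
top {'fx': 450.0120883950955, 'fy': 450.0120883950955, 'cx': 317.4282652800399, 'cy': 193.79702598644937, 'xyz': array([0.36706712, 0.01544222, 1.0194072 ]), 'orientation': array([[ 0.01013918,  0.98541595, -0.16986056],
       [-0.99971674,  0.01364736,  0.01949846],
       [ 0.02153224,  0.16961475,  0.98527519]])}
{'fx': 323.58253186518476, 'fy': 323.58253186518476, 'cx': 316.8080447922404, 'cy': 198.00542896274874, 'xyz': array([0.13484678, 0.48532213, 0.37276482]), 'orientation': array([[ 3.90120648e-01, -8.89476896e-01, -2.37984729e-01],
       [ 9.20763495e-01,  3.76672728e-01,  1.01549214e-01],
       [-6.83322728e-04, -2.58744096e-01,  9.65945664e-01]])}
```

View pics/scene0.png

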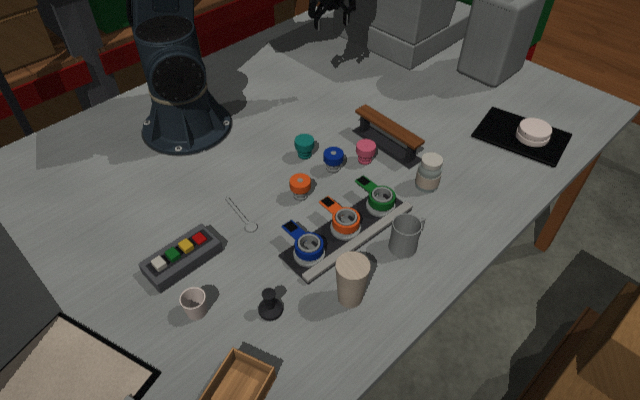

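View pics/top0.png

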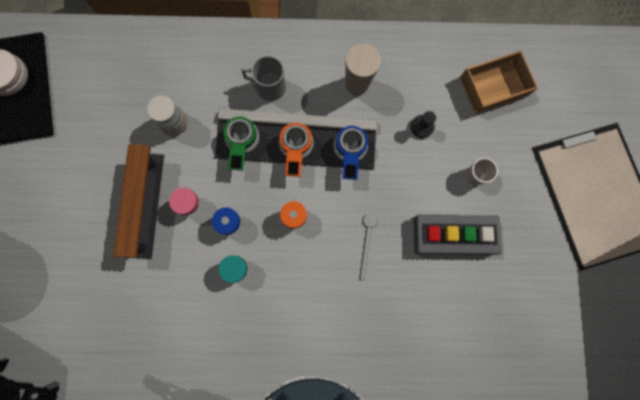

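Scene: orange and blue cartridges, pink and turquoise look-alikes, and one cup (top view 484,172). No green cartridge is visible. Next, enlarged crops.

```bash
cat > h.py <<'E'
import numpy as np, cv2
def K(ci): return np.array([[ci['fx'],0,ci['cx']],[0,ci['fy'],ci['cy']],[0,0,1]])
def proj(ci,P):
    P=np.atleast_2d(P); p=(P-ci['xyz'])@ci['orientation']
    return np.c_[ci['cx']+ci['fx']*p[:,0]/-p[:,2], ci['cy']+ci['fy']*p[:,1]/p[:,2]]
def ray(ci,uv,z):
    d=np.array([(uv[0]-ci['cx'])/ci['fx'],-(uv[1]-ci['cy'])/ci['fy'],-1.]); d=ci['orientation']@d
    return ci['xyz']+d*(z-ci['xyz'][2])/d[2]
def crop(im,x0,y0,x1,y1,f,name):
    c=cv2.resize(im[y0:y1,x0:x1],None,fx=f,fy=f,interpolation=cv2.INTER_CUBIC); cv2.imwrite(name,c)
E
python3 - <<'E'
from h import *
im=cv2.imread("pics/top0.png")
crop(im,100,100,390,290,2.7,"pics/t0a.png")
crop(im,340,80,520,280,3,"pics/t0b.png")
im=cv2.imread("pics/scene0.png")
crop(im,270,90,460,290,3,"pics/s0a.png")
E
```

```text
(no output)
```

View pics/t0a.png

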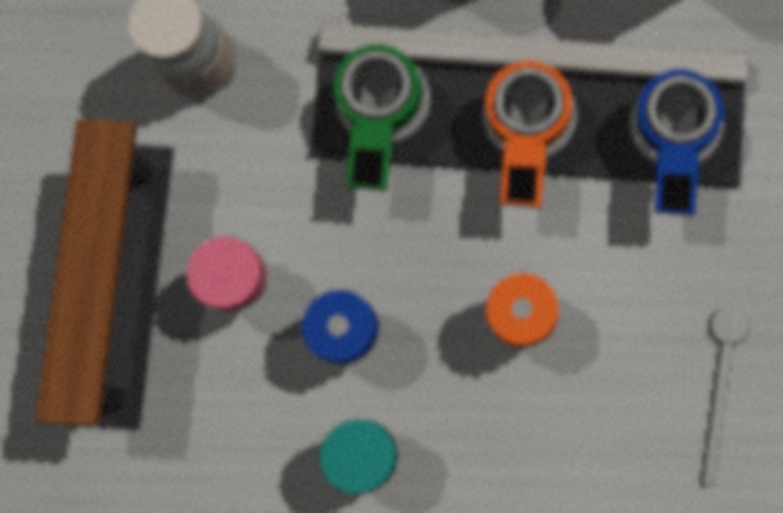

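View pics/t0b.png

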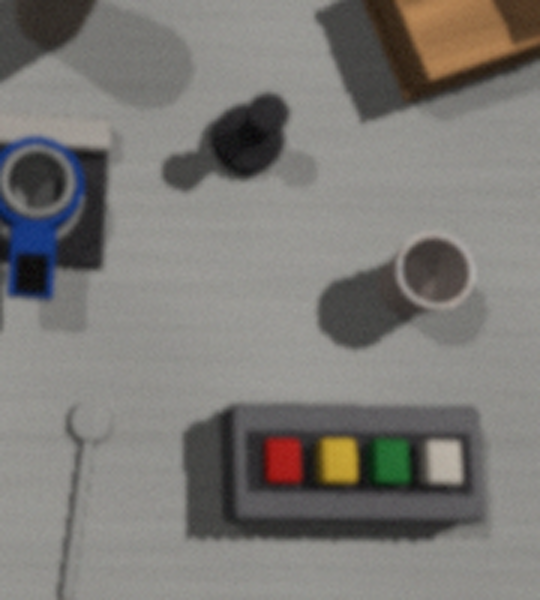

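View pics/s0a.png

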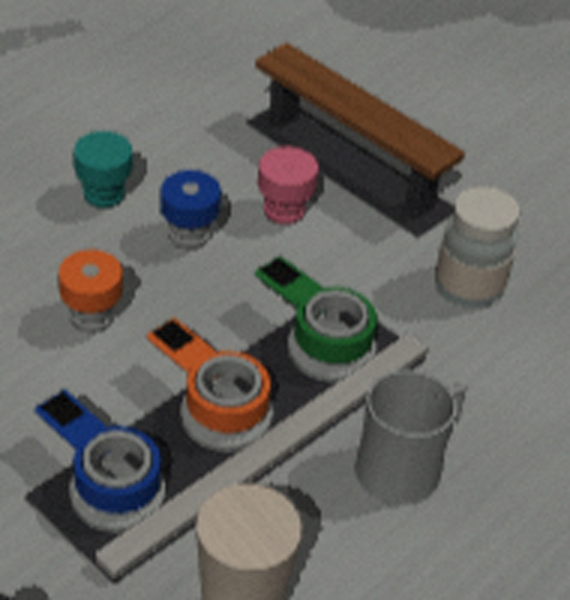

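Run:
```python
from h import *
from bench import camera_info
T=camera_info('top');S=camera_info('scene')
A=lambda u,v:(u/2.7+100,v/2.7+100)
B=lambda u,v:(u/3+340,v/3+80)
C=lambda u,v:(u/3+270,v/3+90)
o=(0.5-0.5/2.7)
L=[("mG",A(376,83),.056,C(337,313)),("mO",A(529,99),.056,C(228,381)),("mB",A(682,106),.056,C(118,462)),
("padG",A(368,168),.052,C(280,273)),("padO",A(522,185),.052,C(174,335)),("padB",A(677,192),.052,C(60,408)),
("cO",A(522,309),.0615,C(90,271)),("cB",A(340,325),.0615,C(190,188)),("pink",A(226,272),.0615,C(289,168)),("teal",A(359,456),.0615,C(103,153)),
("cup",B(434,271),.058,None),
("kr",B(285,461),.048,None),("ky",B(339,460),.056,None),("kg",B(392,461),.056,None),("kw",B(444,461),.056,None),
("r1",A(77,120),.08,C(462,155)),("r2",A(135,121),.08,C(442,170)),("r3",A(100,424),.08,C(256,63)),("r4",A(37,421),.08,C(287,44)),
("spoonhead",A(728,327),.003,None),("tamper",B(247,142),.02,None),("jar",A(165,25),.1,C(487,212))]
for n,t,z,s in L:
    print(n,ray(T,t,z)[:2].round(4), ray(S,s,z)[:2].round(4) if s else '')
```

```text
mG [0.6727 0.1712] [0.6739 0.1691]
mO [0.6611 0.0454] [0.6623 0.0422]
mB [ 0.6573 -0.0806] [ 0.6607 -0.0845]
padG [0.6019 0.1755] [0.6026 0.1741]
padO [0.5896 0.0499] [0.5903 0.0502]
padB [ 0.5856 -0.0766] [ 0.5832 -0.0774]
cO [0.4866 0.0476] [0.4878 0.0458]
cB [0.4721 0.1908] [0.471  0.1914]
pink [0.5132 0.2827] [0.5171 0.2808]
teal [0.3704 0.1716] [0.3753 0.1678]
cup [ 0.5904 -0.372 ] 
kr [ 0.4503 -0.2599] 
ky [ 0.4508 -0.2966] 
kg [ 0.4505 -0.3349] 
kw [ 0.451  -0.3726] 
r1 [0.6306 0.4022] [0.633  0.3956]
r2 [0.6305 0.3565] [0.6334 0.3644]
r3 [0.3923 0.3656] [0.3965 0.3631]
r4 [0.394  0.4132] [0.3967 0.4103]
spoonhead [ 0.4809 -0.1241] 
tamper [ 0.6995 -0.2467] 
jar [0.7033 0.3315] [0.7099 0.3259]
```

>>> play_rows:
  targets: "12 -36 0 4; 25 -76 0 8; 38 -114 0 13; 51 -152 0 18; 64 -186 0 23"
  fingers: 1
  newtons: 40

```text
t: 0.52
ee_pos: [0.2589, 0.2722, 0.2311]
tool_rot: [[-0.005, -0.0, -1.0], [1.0, -0.0, -0.005], [-0.0, -1.0, 0.0]]
force: [1.3, -0.1, 0.3]
gripper_width: 0.299
```

>>> play_rows:
  targets: "26 -30 10 0; 52 -60 20 0; 78 -90 30 0; 104 -120 40 0; 120 -140 40 0"

```text
t: 0.93
ee_pos: [0.3811, 0.1319, 0.2728]
tool_rot: [[0.001, 0.002, -1.0], [1.0, 0.0, 0.001], [0.0, -1.0, -0.002]]
force: [0.2, 0.8, 0.3]
gripper_width: 0.001
```

```bash
cat > look.py <<'E'
import sys,pickle
from h import *
from bench import telemetry, snapshot, camera_info
def look(cam,name):
    ci=camera_info(cam); im=snapshot(cam); cv2.imwrite(f"pics/{name}.png",im); pickle.dump(ci,open(f"pics/{name}.pkl","wb")); return ci,im
if __name__=="__main__":
    s=telemetry.observe(); print(round(s['t'],2),s['ee_pos'].round(4),s['joints'].round(3),s['force'].round(1),round(s['gripper_width'],3)); print(s['tool_rot'].round(3))
    look(sys.argv[1],sys.argv[2])
E
python3 look.py wrist w1
```

```text
0.93 [0.3811 0.1319 0.2728] [ 0.334  0.008 -0.163  1.398 -0.     0.334] [0.2 0.8 0.3] 0.001
[[ 0.001  0.002 -1.   ]
 [ 1.     0.     0.001]
 [ 0.    -1.    -0.002]]
```

View pics/w1.png

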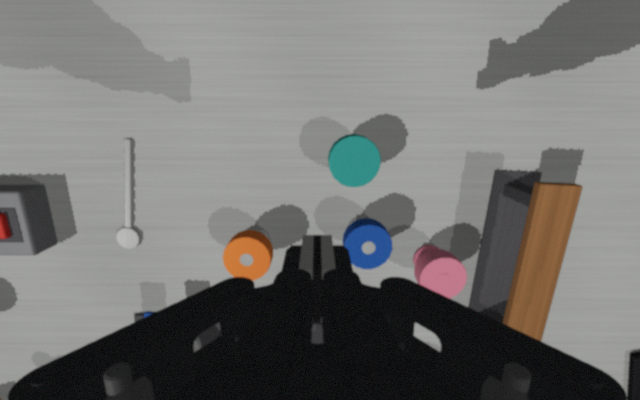

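Run:
```python
from h import *
import pickle
ci=pickle.load(open("pics/w1.pkl","rb")); im=cv2.imread("pics/w1.png")
for n,uv in [("O",(247,258)),("B",(368,246)),("Tl",(354,158)),("P",(441,272))]: print(n,ray(ci,uv,.0615).round(4))
hsv=cv2.cvtColor(im,cv2.COLOR_BGR2HSV)
for n,lo,hi in [("O",(5,150,60),(20,255,255)),("B",(105,130,40),(125,255,255))]:
    m=cv2.inRange(hsv,lo,hi); N,l,st,c=cv2.connectedComponentsWithStats(m)
    for i in range(1,N):
        if st[i,4]>150: print(n,st[i],c[i].round(1))
```

```text
O [0.4847 0.0485 0.0615]
B [0.4695 0.1919 0.0615]
Tl [0.3656 0.1724 0.0615]
P [0.5034 0.2812 0.0615]
O [ 224  231   48   50 1665] [248.2 254.6]
B [ 344  219   48   49 1674] [366.9 242.9]
```

>>> play_rows:
  targets: "7 -40 -8 0; 14 -81 -16 0; 21 -122 -25 0; 28 -164 -35 0; 34 -205 -45 0"

```text
t: 1.4
ee_pos: [0.4122, -0.0681, 0.2269]
tool_rot: [[-0.001, 0.0, -1.0], [1.0, 0.0, -0.001], [0.0, -1.0, -0.0]]
force: [1.2, 1.0, -0.4]
gripper_width: -0.003
```

>>> play_rows:
  targets: "7 -40 -15 0; 14 -80 -30 0; 21 -120 -50 0; 28 -160 -65 0; 34 -200 -85 0"

```text
t: 1.82
ee_pos: [0.4447, -0.2577, 0.1467]
tool_rot: [[-0.0, 0.0, -1.0], [1.0, -0.0, -0.0], [-0.0, -1.0, -0.0]]
force: [0.5, -0.4, 1.0]
gripper_width: 0.0
```

>>> play_rows:
  targets: "2 -14 -20 0; 4 -26 -40 0; 4 -26 -70 0; 4 -26 -75 0; 4 -26 -75 0"

```text
t: 2.23
ee_pos: [0.4473, -0.2806, 0.0709]
tool_rot: [[-0.0, -0.004, -1.0], [1.0, 0.002, -0.001], [0.002, -1.0, 0.004]]
force: [0.3, 0.7, 0.2]
gripper_width: -0.002
```

```bash
python3 look.py scene s1
python3 - <<'E'
from h import *
crop(cv2.imread("pics/s1.png"),120,180,260,300,5,"pics/s1a.png")
E
```

```text
2.23 [ 0.4473 -0.2806  0.0709] [-0.56   0.359 -0.256  0.961  0.    -0.561] [0.3 0.7 0.2] -0.002
[[-0.    -0.004 -1.   ]
 [ 1.     0.002 -0.001]
 [ 0.002 -1.     0.004]]
```

View pics/s1a.png

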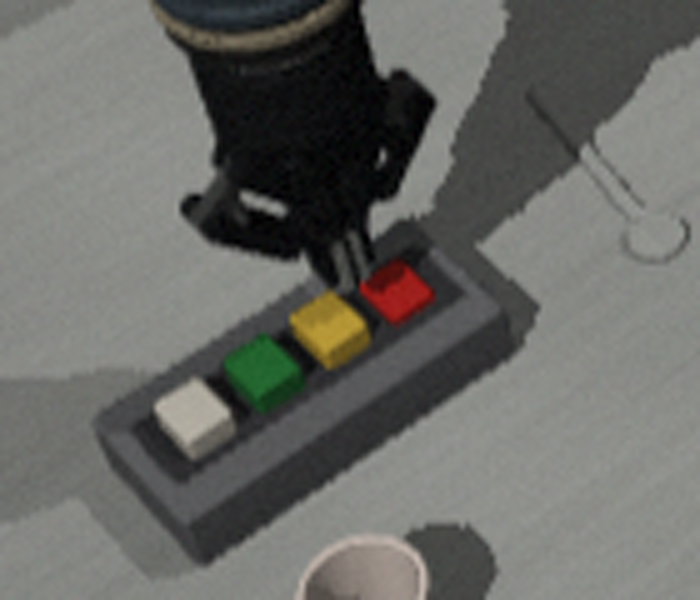

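>>> play_rows:
  targets: "4 -16 0 0; 4 -16 0 0; 4 -16 -12 0; 4 -16 -20 0; 4 -16 -22 0"

```text
t: 2.7
ee_pos: [0.4535, -0.2976, 0.051]
tool_rot: [[-0.001, 0.001, -1.0], [1.0, -0.001, -0.001], [-0.001, -1.0, -0.001]]
force: [1.2, -1.1, 4.5]
gripper_width: -0.005
```

>>> play_rows:
  targets: "0 0 -3 0; 0 0 -5 0; 0 0 -5 0; 0 0 -5 0; 0 0 -5 0"

```text
t: 3.12
ee_pos: [0.453, -0.2976, 0.0458]
tool_rot: [[-0.001, 0.0, -1.0], [1.0, -0.0, -0.001], [-0.0, -1.0, -0.0]]
force: [1.9, 0.1, 3.1]
gripper_width: -0.0
```

>>> play_rows:
  targets: "0 0 -1 0; 0 0 -2 0; 0 0 -2 0; 0 0 -2 0; 0 0 -2 0"

```text
t: 3.53
ee_pos: [0.4528, -0.2976, 0.0435]
tool_rot: [[-0.001, 0.0, -1.0], [1.0, 0.0, -0.001], [0.0, -1.0, -0.0]]
force: [1.6, 0.3, 3.0]
gripper_width: 0.001
```

>>> play_rows:
  targets: "0 0 10 0; 0 0 30 0; 0 0 60 0; 0 0 90 0; 10 10 100 0"

```text
t: 3.95
ee_pos: [0.4627, -0.2893, 0.1481]
tool_rot: [[0.001, 0.003, -1.0], [1.0, -0.003, 0.001], [-0.003, -1.0, -0.003]]
force: [0.5, -0.4, 1.2]
gripper_width: -0.001
```

```bash
python3 look.py scene s2; python3 look.py top t2
python3 - <<'E'
from h import *
crop(cv2.imread("pics/s2.png"),120,180,260,300,5,"pics/s2a.png")
E
```

```text
3.95 [ 0.4627 -0.2893  0.1481] [-5.580e-01  3.310e-01 -8.900e-02  1.147e+00 -1.000e-03 -5.570e-01] [ 0.5 -0.4  1.2] -0.001
[[ 0.001  0.003 -1.   ]
 [ 1.    -0.003  0.001]
 [-0.003 -1.    -0.003]]
4.0 [ 0.4651 -0.2875  0.1483] [-0.554  0.332 -0.087  1.147  0.    -0.554] [1.1 3.1 2.4] -0.0
[[-0.     0.005 -1.   ]
 [ 1.    -0.002 -0.   ]
 [-0.002 -1.    -0.005]]
```

View pics/s2a.png

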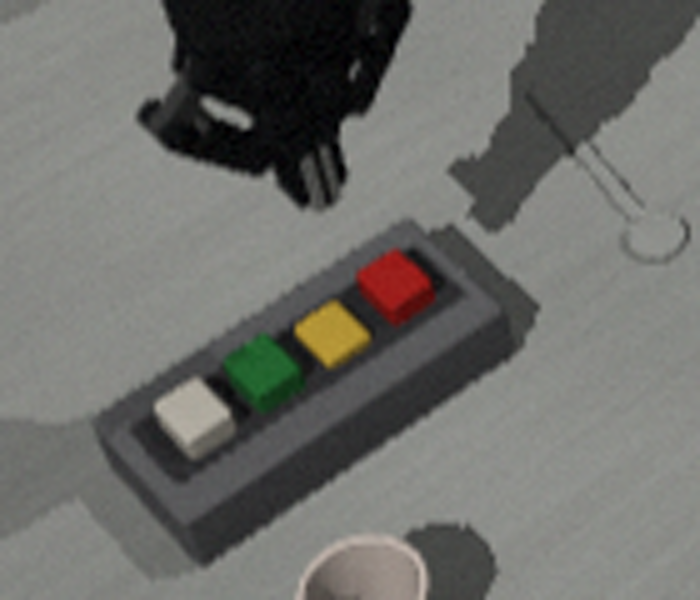

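Run:
```python
from h import *
crop(cv2.imread("pics/s2.png"),165,270,225,330,8,"pics/s2b.png")
crop(cv2.imread("pics/t2.png"),450,140,520,210,8,"pics/t2b.png")
```

```text
(no output)
```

View pics/s2b.png

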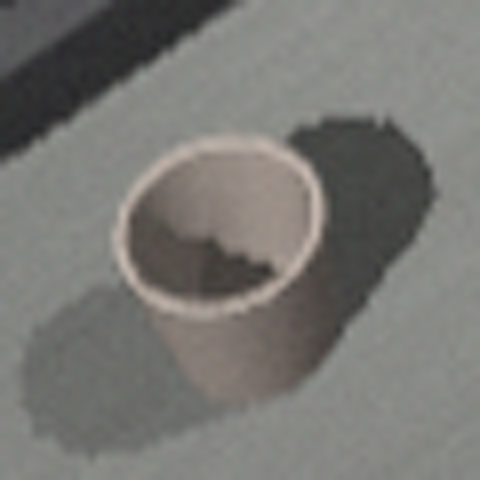

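View pics/t2b.png

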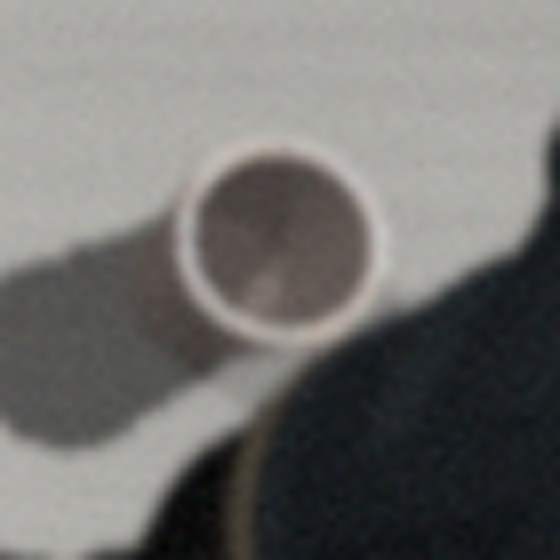

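Run:
```python
from h import *
from bench import camera_info
T=camera_info('top');S=camera_info('scene')
print(ray(S,(165+220/8,270+226/8),.058), ray(T,(450+281/8,140+243/8),.058))
```

```text
[ 0.59318348 -0.37483856  0.058     ] [ 0.59036499 -0.37305467  0.058     ]
```

>>> play_rows:
  targets: "25 -17 0 0; 50 -34 0 0; 75 -51 0 0; 100 -68 0 0; 120 -83 0 0"
  fingers: -1

```text
t: 4.47
ee_pos: [0.5832, -0.3714, 0.1421]
tool_rot: [[-0.001, -0.002, -1.0], [1.0, 0.001, -0.001], [0.001, -1.0, 0.002]]
force: [0.9, 0.3, 0.6]
gripper_width: 0.708
```

>>> play_rows:
  targets: "5 -2 -10 0; 6 -2 -20 0; 6 -2 -30 0; 6 -2 -35 0; 6 -2 -35 0"

```text
t: 4.88
ee_pos: [0.5871, -0.3716, 0.1068]
tool_rot: [[-0.001, -0.003, -1.0], [1.0, 0.002, -0.001], [0.002, -1.0, 0.003]]
force: [0.3, -0.7, 1.1]
gripper_width: 0.998
```

>>> play_rows:
  targets: "1 0 -25 0; 1 0 -50 0; 1 0 -75 0; 1 0 -88 0; 1 0 -88 0"

```text
t: 5.3
ee_pos: [0.5876, -0.3713, 0.0179]
tool_rot: [[-0.001, -0.004, -1.0], [1.0, 0.002, -0.001], [0.002, -1.0, 0.004]]
force: [-0.5, 0.3, 0.5]
gripper_width: 1.002
```

>>> play_rows:
  targets: "0 0 0 0; 0 0 0 0; 0 0 0 0; 0 0 0 0; 0 0 0 0"
  fingers: 0.9
  newtons: 25

```text
t: 5.72
ee_pos: [0.5906, -0.3732, 0.0229]
tool_rot: [[-0.001, 0.002, -1.0], [1.0, -0.002, -0.001], [-0.002, -1.0, -0.002]]
force: [-2.8, 2.1, 8.9]
gripper_width: 0.661
```

>>> play_rows:
  targets: "0 0 0 0; 0 0 0 0; 0 0 3 0; 0 0 8 0; 0 0 15 0"

```text
t: 6.13
ee_pos: [0.5898, -0.3726, 0.0363]
tool_rot: [[-0.001, 0.0, -1.0], [1.0, -0.0, -0.001], [-0.0, -1.0, -0.0]]
force: [-0.6, 0.4, -1.6]
gripper_width: 0.664
```

```bash
python3 look.py scene s3
python3 - <<'E'
from h import *
crop(cv2.imread("pics/s3.png"),120,200,270,340,5,"pics/s3a.png")
E
```

```text
6.13 [ 0.5898 -0.3726  0.0363] [-0.563  0.712  0.239  1.098  0.    -0.564] [-0.6  0.4 -1.6] 0.664
[[-0.001  0.    -1.   ]
 [ 1.    -0.    -0.001]
 [-0.    -1.    -0.   ]]
```

View pics/s3a.png

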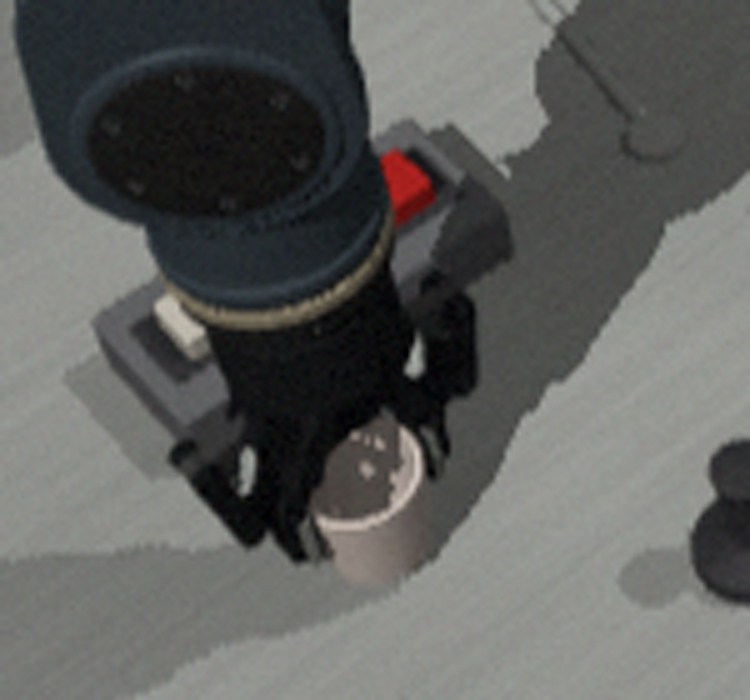

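Run:
```python
from h import *
import pickle
ci=pickle.load(open("pics/w1.pkl","rb"))
for uv in [(581,184),(533,183),(539,335),(505,330)]: print(ray(ci,uv,.08).round(4))
```

```text
[0.3908 0.4114 0.08  ]
[0.3897 0.3604 0.08  ]
[0.5779 0.4003 0.08  ]
[0.5708 0.3581 0.08  ]
```

>>> play_rows:
  targets: "0 5 25 0; 0 15 60 0; -5 30 95 0; -10 55 130 0; -15 90 160 0"

```text
t: 6.6
ee_pos: [0.5754, -0.2879, 0.1944]
tool_rot: [[0.001, 0.002, -1.0], [1.0, -0.001, 0.001], [-0.001, -1.0, -0.002]]
force: [0.5, 0.1, -0.7]
gripper_width: 0.665
```

>>> play_rows:
  targets: "-4 40 0 0; -8 80 0 0; -12 120 0 0; -16 160 0 0; -20 200 0 0"

```text
t: 7.02
ee_pos: [0.555, -0.0856, 0.1922]
tool_rot: [[-0.0, 0.001, -1.0], [1.0, -0.0, -0.0], [-0.0, -1.0, -0.001]]
force: [0.6, 0.0, -1.1]
gripper_width: 0.66
```

>>> play_rows:
  targets: "-4 40 0 0; -8 80 0 0; -12 120 0 0; -16 160 0 0; -20 200 0 0"

```text
t: 7.43
ee_pos: [0.5351, 0.1146, 0.1922]
tool_rot: [[-0.001, 0.001, -1.0], [1.0, 0.0, -0.001], [0.0, -1.0, -0.001]]
force: [1.0, -0.3, -0.5]
gripper_width: 0.661
```

>>> play_rows:
  targets: "-4 40 0 0; -8 80 0 0; -12 120 0 0; -16 160 0 0; -20 190 0 0"

```text
t: 7.85
ee_pos: [0.5148, 0.3057, 0.192]
tool_rot: [[-0.002, 0.001, -1.0], [1.0, 0.001, -0.002], [0.001, -1.0, -0.001]]
force: [-0.0, 1.1, -1.7]
gripper_width: 0.667
```

>>> play_rows:
  targets: "-5 30 0 0; -10 60 0 0; -14 76 -10 0; -14 76 -30 0; -14 76 -50 0"

```text
t: 8.27
ee_pos: [0.5014, 0.3799, 0.141]
tool_rot: [[-0.002, 0.001, -1.0], [1.0, 0.001, -0.002], [0.001, -1.0, -0.001]]
force: [0.5, -1.4, -1.9]
gripper_width: 0.656
```

```bash
python3 look.py wrist w4;python3 look.py scene s4
python3 - <<'E'
from h import *
crop(cv2.imread("pics/s4.png"),310,60,440,180,5,"pics/s4a.png")
E
```

```text
8.27 [0.5014 0.3799 0.141 ] [ 0.648  0.508  0.159  1.221 -0.     0.646] [ 0.5 -1.4 -1.9] 0.656
[[-0.002  0.001 -1.   ]
 [ 1.     0.001 -0.002]
 [ 0.001 -1.    -0.001]]
8.32 [0.5001 0.3781 0.1365] [ 0.647  0.511  0.152  1.217 -0.     0.646] [ 0.8 -0.9 -6.5] 0.661
[[-0.002 -0.003 -1.   ]
 [ 1.    -0.003 -0.002]
 [-0.003 -1.     0.003]]
```

View pics/w4.png

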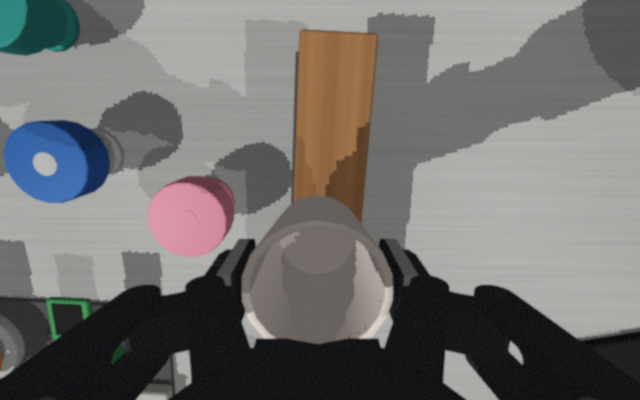

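View pics/s4a.png

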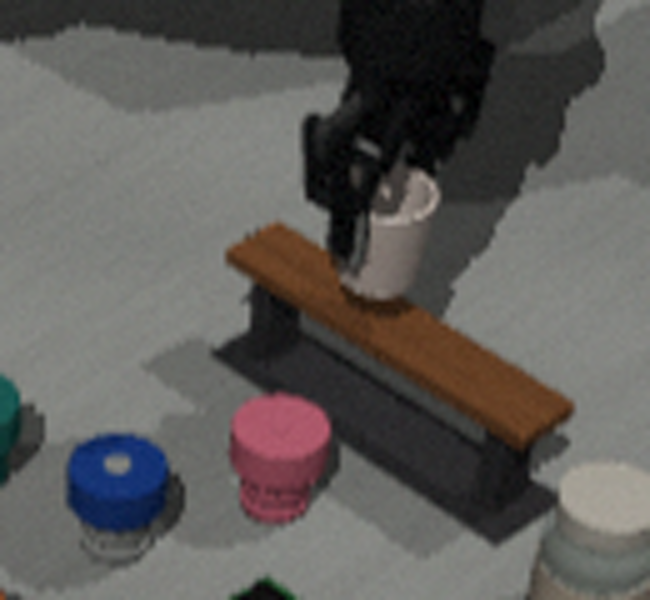

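Run:
```python
from h import *
import pickle
ci=pickle.load(open("pics/w4.pkl","rb"))
for uv in [(294,200),(363,200),(300,33),(378,36)]: print(ray(ci,uv,.08).round(4))
```

```text
[0.4919 0.3647 0.08  ]
[0.4918 0.4096 0.08  ]
[0.393  0.3697 0.08  ]
[0.3944 0.4144 0.08  ]
```

>>> play_rows:
  targets: "0 3 -5 0; 0 5 -10 0; 0 5 -20 0; 0 5 -28 0; 0 5 -30 0"

```text
t: 8.78
ee_pos: [0.501, 0.3832, 0.1099]
tool_rot: [[-0.0, -0.001, -1.0], [1.0, -0.001, -0.0], [-0.001, -1.0, 0.001]]
force: [0.8, -0.8, -1.7]
gripper_width: 0.665
```

>>> play_rows:
  targets: "0 0 -1 0; 0 0 -2 0; 0 0 -3 0; 0 0 -4 0; 0 0 -4 0"

```text
t: 9.2
ee_pos: [0.5015, 0.3837, 0.1074]
tool_rot: [[-0.001, 0.0, -1.0], [1.0, 0.0, -0.001], [0.0, -1.0, -0.0]]
force: [0.4, -0.3, -1.0]
gripper_width: 0.661
```

>>> play_rows:
  targets: "0 1 -1 0; 0 1 -2 0; 0 1 -3 0; 0 1 -4 0; 0 1 -4 0"

```text
t: 9.62
ee_pos: [0.5014, 0.3846, 0.1031]
tool_rot: [[-0.001, -0.0, -1.0], [1.0, -0.0, -0.001], [-0.0, -1.0, 0.0]]
force: [0.6, -0.6, -1.9]
gripper_width: 0.666
```

>>> play_rows:
  targets: "0 0 -1 0; 0 0 -2 0; 0 0 -2 0; 0 0 -2 0; 0 0 -2 0"

```text
t: 10.03
ee_pos: [0.5017, 0.3848, 0.1029]
tool_rot: [[-0.001, 0.001, -1.0], [1.0, 0.001, -0.001], [0.001, -1.0, -0.001]]
force: [-6.2, -3.7, 18.4]
gripper_width: 0.667
```

>>> play_rows:
  targets: "0 0 1 0; 0 0 1 0; 0 0 1 0; 0 0 1 0; 0 0 1 0"

```text
t: 10.45
ee_pos: [0.5017, 0.3848, 0.1029]
tool_rot: [[-0.001, 0.001, -1.0], [1.0, 0.001, -0.001], [0.001, -1.0, -0.001]]
force: [-1.9, -1.7, 7.5]
gripper_width: 0.662
```

>>> play_rows:
  targets: "0 0 0 0; 0 0 0 0; 0 0 0 0; 0 0 0 0; 0 0 0 0"
  fingers: -0.8

```text
t: 10.87
ee_pos: [0.5014, 0.3846, 0.1022]
tool_rot: [[-0.001, -0.0, -1.0], [1.0, -0.0, -0.001], [-0.0, -1.0, 0.0]]
force: [0.5, 0.3, -0.2]
gripper_width: 0.902
```

>>> play_rows:
  targets: "0 0 10 0; 0 0 25 0; 0 0 50 0; 0 0 75 0; 0 0 100 0"

```text
t: 11.28
ee_pos: [0.5013, 0.3845, 0.2043]
tool_rot: [[-0.001, 0.0, -1.0], [1.0, 0.0, -0.001], [0.0, -1.0, -0.0]]
force: [1.2, -0.1, 0.1]
gripper_width: 0.899
```

>>> play_rows:
  targets: "0 -20 0 4; 0 -60 0 8; 0 -100 0 12; 0 -140 0 16; 0 -160 0 20"

```text
t: 11.7
ee_pos: [0.5011, 0.2212, 0.2034]
tool_rot: [[-0.345, 0.001, -0.939], [0.939, -0.001, -0.345], [-0.001, -1.0, -0.0]]
force: [-0.1, 0.4, 0.2]
gripper_width: 0.902
```

```bash
python3 look.py wrist w5;python3 look.py scene s5; python3 look.py top t5
python3 - <<'E'
from h import *
crop(cv2.imread("pics/s5.png"),270,60,460,290,2.6,"pics/s5a.png")
crop(cv2.imread("pics/t5.png"),100,100,390,290,2.7,"pics/t5a.png")
E
```

```text
11.7 [0.5011 0.2212 0.2034] [ 4.160e-01  3.180e-01  3.400e-02  1.286e+00 -1.000e-03  6.400e-02] [-0.1  0.4  0.2] 0.902
[[-0.345  0.001 -0.939]
 [ 0.939 -0.001 -0.345]
 [-0.001 -1.    -0.   ]]
11.75 [0.5014 0.2195 0.2037] [ 4.130e-01  3.170e-01  3.300e-02  1.287e+00 -1.000e-03  5.800e-02] [ 3.  -2.3  0.8] 0.898
[[-0.348  0.001 -0.937]
 [ 0.937 -0.001 -0.348]
 [-0.001 -1.    -0.001]]
11.8 [0.5016 0.2217 0.2037] [ 0.416  0.318  0.035  1.287 -0.     0.067] [ 0.  -0.1  0.3] 0.904
[[-0.342  0.001 -0.94 ]
 [ 0.94  -0.    -0.342]
 [-0.    -1.    -0.001]]
```

View pics/s5a.png

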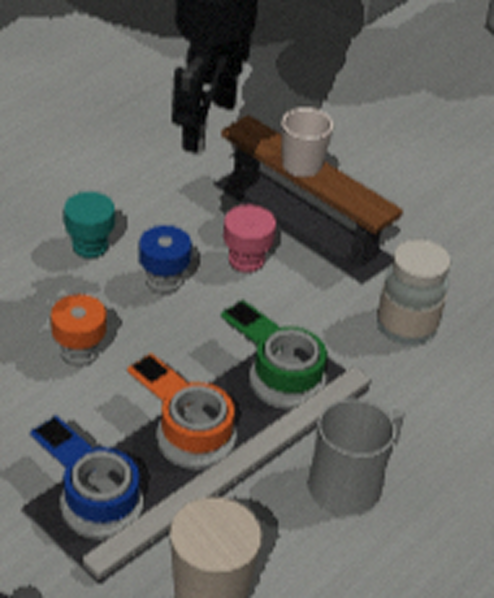

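View pics/w5.png

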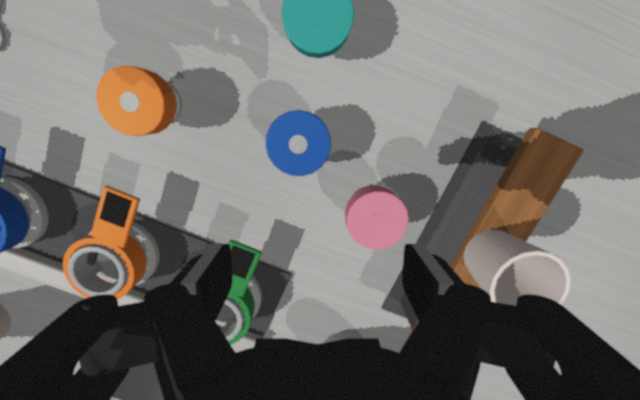

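View pics/t5a.png

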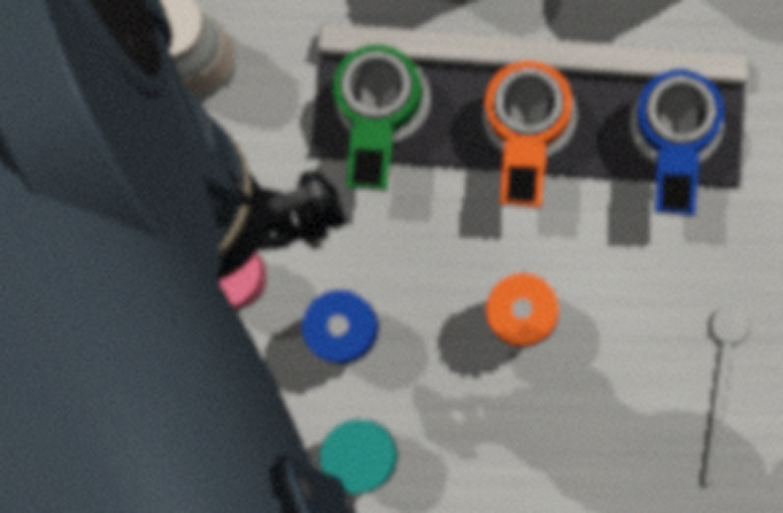

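Run:
```python
from h import *
import pickle
ci=pickle.load(open("pics/w5.pkl","rb"))
for n,uv,z in [("O",(130,101),.0615),("B",(298,144),.0615),("mO",(98,269),.056),("padO",(116,209),.052)]: print(n,ray(ci,uv,z).round(4))
```

```text
O [0.4862 0.048  0.0615]
B [0.4713 0.1924 0.0615]
mO [0.6548 0.0478 0.056 ]
padO [0.5894 0.0505 0.052 ]
```

>>> play_rows:
  targets: "-10 -10 -20 0; -20 -20 -40 0; -30 -30 -70 0; -30 -30 -95 0; -30 -30 -105 0"
  fingers: -1

```text
t: 12.27
ee_pos: [0.4699, 0.1948, 0.095]
tool_rot: [[-0.342, -0.003, -0.94], [0.94, -0.001, -0.342], [0.0, -1.0, 0.003]]
force: [0.1, -0.0, -0.5]
gripper_width: 1.0
```

```bash
python3 look.py wrist w6
```

```text
12.27 [0.4699 0.1948 0.095 ] [ 0.393  0.3   -0.273  1.001  0.     0.044] [ 0.1 -0.  -0.5] 1.0
[[-0.342 -0.003 -0.94 ]
 [ 0.94  -0.001 -0.342]
 [ 0.    -1.     0.003]]
```

View pics/w6.png

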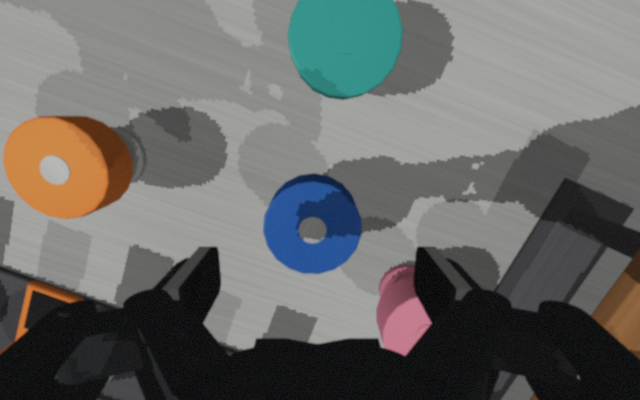

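Run:
```python
from h import *
import pickle
ci=pickle.load(open("pics/w6.pkl","rb"))
for n,uv,z in [("B",(313,230),.0615),("O",(54,170),.0615)]: print(n,ray(ci,uv,z).round(4))
```

```text
B [0.4712 0.1925 0.0615]
O [0.4869 0.0472 0.0615]
```

>>> play_rows:
  targets: "2 -2 -15 0; 2 -2 -30 0; 2 -2 -45 0; 2 -2 -60 0; 2 -2 -70 0"

```text
t: 12.73
ee_pos: [0.4743, 0.1937, 0.0274]
tool_rot: [[-0.343, 0.001, -0.939], [0.939, 0.0, -0.343], [0.0, -1.0, -0.001]]
force: [-0.0, -0.5, -0.2]
gripper_width: 0.997
```

>>> play_rows:
  targets: "0 0 0 0; 0 0 0 0; 0 0 0 0; 0 0 0 0; 0 0 0 0"
  fingers: 0.9
  newtons: 40

```text
t: 13.15
ee_pos: [0.4744, 0.1932, 0.0286]
tool_rot: [[-0.343, 0.002, -0.939], [0.939, 0.001, -0.343], [0.0, -1.0, -0.002]]
force: [-1.0, 0.6, 7.6]
gripper_width: 0.666
```

>>> play_rows:
  targets: "0 0 2 0; 0 0 8 0; 0 0 25 0; 0 0 50 0; 0 0 80 0"

```text
t: 13.57
ee_pos: [0.4724, 0.1921, 0.1077]
tool_rot: [[-0.343, -0.002, -0.94], [0.94, -0.001, -0.343], [-0.0, -1.0, 0.003]]
force: [0.7, 0.4, -2.9]
gripper_width: 0.667
```

>>> play_rows:
  targets: "0 0 10 -5; 0 0 20 -10; 10 -10 30 -15; 20 -20 40 -20; 25 -25 40 -20"

```text
t: 13.98
ee_pos: [0.5, 0.1671, 0.1497]
tool_rot: [[0.004, 0.003, -1.0], [1.0, 0.001, 0.004], [0.001, -1.0, -0.003]]
force: [0.4, 0.6, -2.0]
gripper_width: 0.667
```

```bash
python3 look.py wrist w7
```

```text
13.98 [0.5    0.1671 0.1497] [ 0.323  0.294 -0.136  1.138 -0.     0.327] [ 0.4  0.6 -2. ] 0.667
[[ 0.004  0.003 -1.   ]
 [ 1.     0.001  0.004]
 [ 0.001 -1.    -0.003]]
```

View pics/w7.png

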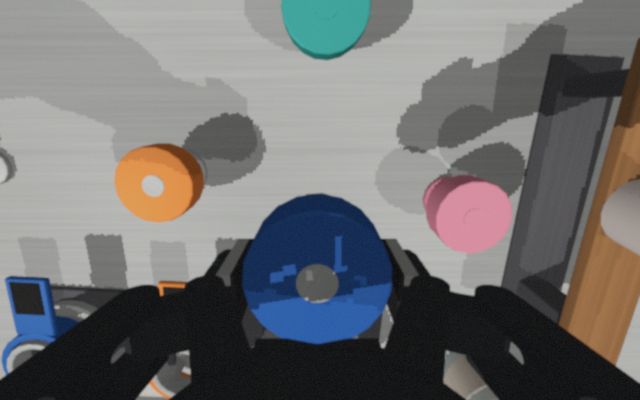

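Run:
```python
from h import *
import pickle
ci=pickle.load(open("pics/w7.pkl","rb"))
print(ray(ci,(317.5,284),.1497+.0329)-np.array([.5,.1671,.1497]))
print(ray(ci,(318,281),.1497+.0329)-np.array([.5,.1671,.1497]))
```

```text
[-0.0028326  -0.00011584  0.0329    ]
[-4.08528357e-03  7.56645621e-05  3.29000000e-02]
```

>>> play_rows:
  targets: "35 -25 10 0; 70 -50 20 0; 105 -75 30 0; 140 -100 40 0; 160 -115 40 0"

```text
t: 14.45
ee_pos: [0.66, 0.0512, 0.188]
tool_rot: [[-0.004, 0.001, -1.0], [1.0, 0.0, -0.004], [0.0, -1.0, -0.001]]
force: [1.5, 0.4, -2.0]
gripper_width: 0.664
```

>>> play_rows:
  targets: "15 -10 0 0; 30 -25 0 0; 35 -32 0 0; 35 -32 0 0; 35 -32 0 0"

```text
t: 14.87
ee_pos: [0.6929, 0.021, 0.1867]
tool_rot: [[-0.002, -0.001, -1.0], [1.0, 0.0, -0.002], [0.0, -1.0, 0.001]]
force: [-0.6, 0.3, -2.2]
gripper_width: 0.664
```

```bash
python3 look.py wrist w8
```

```text
14.87 [0.6929 0.021  0.1867] [0.03  0.653 0.518 1.436 0.    0.028] [-0.6  0.3 -2.2] 0.664
[[-0.002 -0.001 -1.   ]
 [ 1.     0.    -0.002]
 [ 0.    -1.     0.001]]
```

View pics/w8.png

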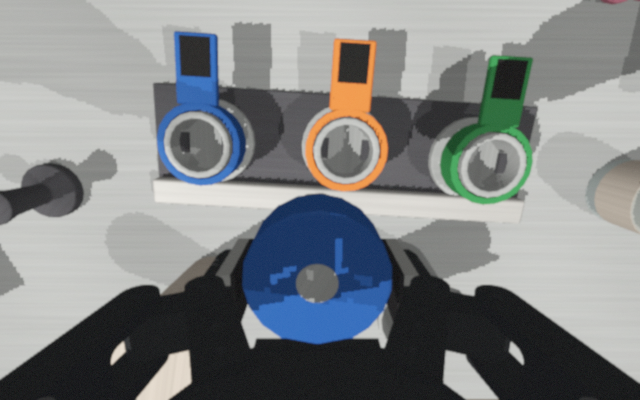

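Run:
```python
from h import *
im=cv2.imread("pics/w8.png")
a=cv2.resize(im[90:200,145:255],None,fx=5,fy=5,interpolation=cv2.INTER_CUBIC)
b=cv2.resize(im[90:200,290:400],None,fx=5,fy=5,interpolation=cv2.INTER_CUBIC)
cv2.imwrite("pics/w8a.png",cv2.resize(np.hstack([a,b]),(800,400)))
```

```text
(no output)
```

View pics/w8a.png

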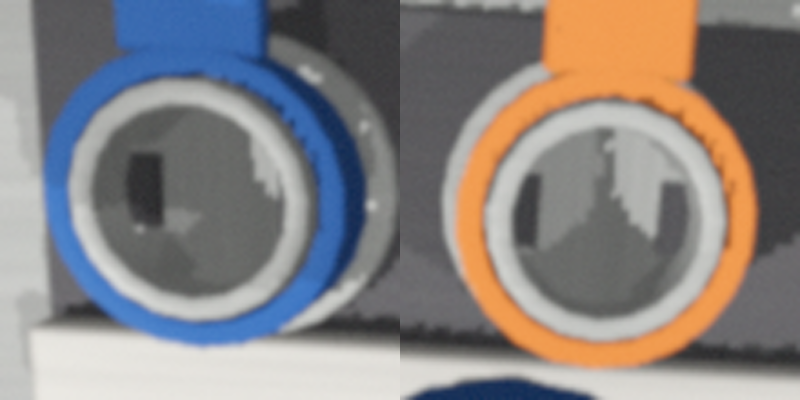

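Run:
```python
from h import *
import pickle
ci=pickle.load(open("pics/w8.pkl","rb"))
b=ray(ci,(196.98,145.0),.056);o=ray(ci,(347.2,150.8),.056)
print(b,o,np.linalg.norm(b-o))
c=ray(ci,(317.5,284),.1867+.0329); print("cart",c, c-np.array([.6929,.021,.1867]))
for uv in [(171,145),(223.5,145)]: print(ray(ci,uv,.056))
for uv in [(195.5,57),(353,62.5)]: print("pad",ray(ci,uv,.052))
```

```text
[ 0.65474754 -0.07945537  0.056     ] [0.65934629 0.04614171 0.056     ] 0.1256812409673026
cart [0.69016876 0.02084234 0.2196    ] [-0.00273124 -0.00015766  0.0329    ]
[ 0.65478699 -0.10114734  0.056     ]
[ 0.65470726 -0.05731015  0.056     ]
pad [ 0.58598624 -0.07562808  0.052     ]
pad [0.58979691 0.04930996 0.052     ]
```

>>> play_rows:
  targets: "-9 -27 -5 0; -18 -55 -15 0; -27 -80 -30 0; -34 -101 -50 0; -34 -101 -65 0"

```text
t: 15.33
ee_pos: [0.6573, -0.0828, 0.1218]
tool_rot: [[0.001, -0.001, -1.0], [1.0, -0.001, 0.001], [-0.001, -1.0, 0.001]]
force: [-0.3, 0.8, -2.2]
gripper_width: 0.673
```

>>> play_rows:
  targets: "0 0 -10 0; 0 0 -18 0; 0 0 -24 0; 0 0 -28 0; 0 0 -28 0"

```text
t: 15.75
ee_pos: [0.6594, -0.0795, 0.0939]
tool_rot: [[-0.002, -0.0, -1.0], [1.0, 0.0, -0.002], [0.0, -1.0, 0.0]]
force: [-0.5, 0.4, -2.5]
gripper_width: 0.667
```

```bash
python3 look.py scene s9; python3 look.py top t9;python3 look.py wrist w9
python3 - <<'E'
from h import *
a=cv2.imread("pics/s9.png")[200:300,260:380]; b=cv2.imread("pics/t9.png")[90:190,300:420]
cv2.imwrite("pics/st9.png",cv2.resize(np.vstack([a,b]),None,fx=3,fy=3,interpolation=cv2.INTER_CUBIC))
E
```

```text
15.75 [ 0.6594 -0.0795  0.0939] [-0.12   0.606  0.202  1.167  0.    -0.122] [-0.5  0.4 -2.5] 0.667
[[-0.002 -0.    -1.   ]
 [ 1.     0.    -0.002]
 [ 0.    -1.     0.   ]]
15.8 [ 0.6596 -0.0797  0.0945] [-0.12   0.606  0.203  1.168  0.    -0.122] [ 1.   0.4 -1.7] 0.665
[[-0.002  0.    -1.   ]
 [ 1.     0.    -0.002]
 [ 0.    -1.    -0.   ]]
15.85 [ 0.6598 -0.0799  0.0949] [-0.12   0.606  0.204  1.168  0.    -0.122] [-0.3 -0.4 -1.8] 0.669
[[-0.001  0.001 -1.   ]
 [ 1.    -0.    -0.001]
 [-0.    -1.    -0.001]]
```

View pics/st9.png

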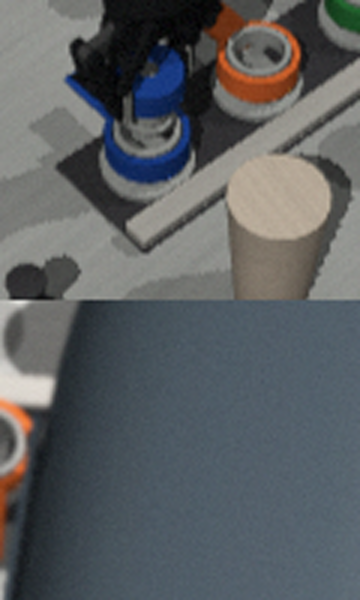

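>>> play_rows:
  targets: "-1 0 -3 0; -1 0 -6 0; -1 0 -9 0; -1 0 -11 0; -1 0 -12 0"

```text
t: 16.32
ee_pos: [0.6582, -0.0804, 0.0819]
tool_rot: [[-0.001, -0.001, -1.0], [1.0, 0.0, -0.001], [0.0, -1.0, 0.001]]
force: [0.5, -0.2, -2.6]
gripper_width: 0.666
```

>>> play_rows:
  targets: "0 0 -2 0; 0 0 -4 0; 0 0 -5 0; 0 0 -6 0; 0 0 -6 0"

```text
t: 16.73
ee_pos: [0.6584, -0.0803, 0.0762]
tool_rot: [[-0.001, -0.0, -1.0], [1.0, 0.0, -0.001], [0.0, -1.0, 0.0]]
force: [-0.5, 0.1, -1.6]
gripper_width: 0.67
```

>>> play_rows:
  targets: "0 0 -2 0; 0 0 -4 0; 0 0 -6 0; 0 0 -8 0; 0 0 -9 0"

```text
t: 17.15
ee_pos: [0.6583, -0.0803, 0.067]
tool_rot: [[-0.001, -0.0, -1.0], [1.0, 0.0, -0.001], [0.0, -1.0, 0.0]]
force: [-0.4, 0.3, -1.5]
gripper_width: 0.666
```

>>> play_rows:
  targets: "0 0 -1 0; 0 0 -2 0; 0 0 -3 0; 0 0 -3 0; 0 0 -3 0"

```text
t: 17.57
ee_pos: [0.6586, -0.0804, 0.0646]
tool_rot: [[-0.001, 0.0, -1.0], [1.0, -0.0, -0.001], [-0.0, -1.0, -0.0]]
force: [0.2, -0.5, -0.2]
gripper_width: 0.669
```

Plug down near the catches (force dropping to zero). Release and lift.

>>> play_rows:
  targets: "0 0 0 0; 0 0 0 0; 0 0 0 0; 0 0 0 0; 0 0 0 0"
  fingers: -0.8

```text
t: 17.98
ee_pos: [0.6585, -0.0804, 0.0644]
tool_rot: [[-0.001, -0.0, -1.0], [1.0, -0.0, -0.001], [-0.0, -1.0, 0.0]]
force: [0.4, 0.5, 0.3]
gripper_width: 0.902
```

>>> play_rows:
  targets: "0 0 10 0; 0 0 30 0; 0 0 60 0; 0 0 75 0; -15 0 80 0"

```text
t: 18.4
ee_pos: [0.6461, -0.0805, 0.148]
tool_rot: [[-0.001, 0.005, -1.0], [1.0, -0.001, -0.001], [-0.001, -1.0, -0.005]]
force: [1.6, -0.1, -0.0]
gripper_width: 0.907
```

>>> play_rows:
  targets: "-20 0 0 0; -40 2 0 0; -58 3 0 0; -58 3 0 0; -58 3 0 0"
  fingers: 1

```text
t: 18.82
ee_pos: [0.5853, -0.0774, 0.1456]
tool_rot: [[-0.001, 0.001, -1.0], [1.0, -0.0, -0.001], [-0.0, -1.0, -0.001]]
force: [0.0, 0.1, -0.2]
gripper_width: 0.191
```

```bash
python3 look.py scene s10
python3 - <<'E'
from h import *
crop(cv2.imread("pics/s10.png"),260,170,410,290,5,"pics/s10a.png")
E
```

```text
18.82 [ 0.5853 -0.0774  0.1456] [-0.131  0.425  0.042  1.187  0.    -0.132] [ 0.   0.1 -0.2] 0.191
[[-0.001  0.001 -1.   ]
 [ 1.    -0.    -0.001]
 [-0.    -1.    -0.001]]
```

View pics/s10a.png

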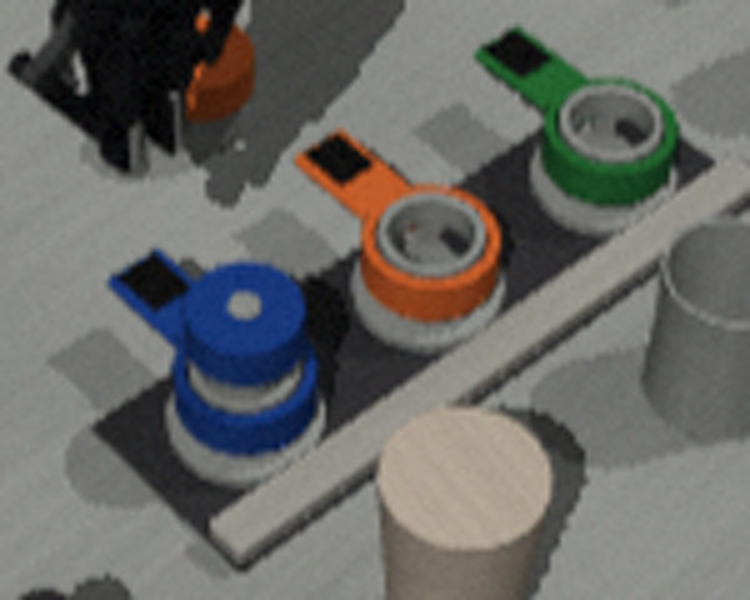

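>>> play_rows:
  targets: "0 1 -20 0; 0 1 -45 0; 0 1 -70 0; 0 1 -82 0; 0 1 -88 0"

```text
t: 19.28
ee_pos: [0.5852, -0.0763, 0.0543]
tool_rot: [[-0.001, -0.003, -1.0], [1.0, 0.0, -0.001], [0.0, -1.0, 0.003]]
force: [-0.9, -0.7, -0.2]
gripper_width: 0.001
```

>>> play_rows:
  targets: "0 0 -5 0; 0 0 -9 0; 0 0 -13 0; 0 0 -16 0; 0 0 -18 0"

```text
t: 19.7
ee_pos: [0.5861, -0.0764, 0.0393]
tool_rot: [[-0.001, 0.001, -1.0], [1.0, -0.0, -0.001], [-0.0, -1.0, -0.001]]
force: [-5.0, 0.2, 7.5]
gripper_width: -0.0
```

>>> play_rows:
  targets: "0 0 -1 0; 0 0 -1 0; 0 0 -1 0; 0 0 -1 0; 0 0 -1 0"

```text
t: 20.12
ee_pos: [0.5862, -0.0764, 0.0387]
tool_rot: [[-0.001, 0.001, -1.0], [1.0, -0.0, -0.001], [-0.0, -1.0, -0.001]]
force: [-5.7, 0.8, 7.6]
gripper_width: 0.004
```

```bash
python3 look.py scene s11
python3 - <<'E'
from h import *
crop(cv2.imread("pics/s11.png"),260,170,410,290,5,"pics/s11a.png")
E
```

```text
20.12 [ 0.5862 -0.0764  0.0387] [-0.13   0.5   -0.125  0.945  0.    -0.13 ] [-5.7  0.8  7.6] 0.004
[[-0.001  0.001 -1.   ]
 [ 1.    -0.    -0.001]
 [-0.    -1.    -0.001]]
```

View pics/s11a.png

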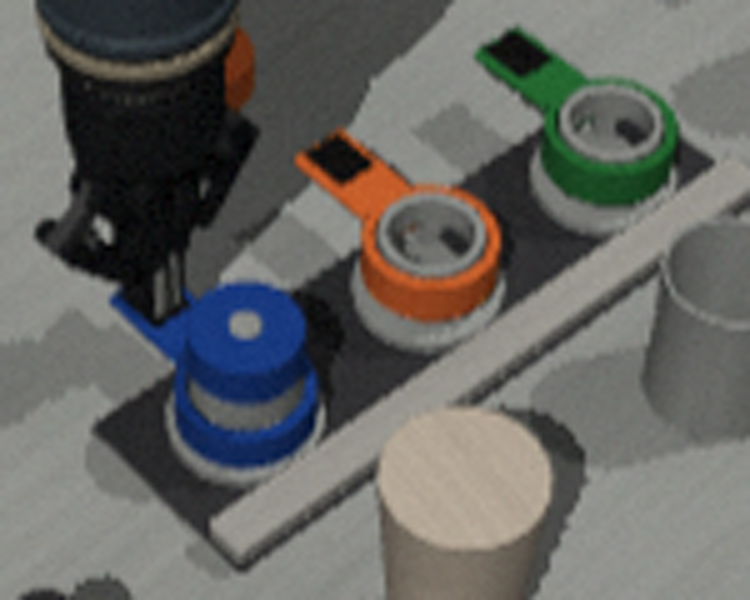

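>>> play_rows:
  targets: "0 0 5 0; 0 0 10 0; 0 0 16 0; 0 0 40 0; 0 0 80 0"

```text
t: 20.58
ee_pos: [0.5839, -0.0761, 0.1159]
tool_rot: [[-0.001, -0.005, -1.0], [1.0, 0.001, -0.001], [0.001, -1.0, 0.005]]
force: [1.2, 0.9, -0.6]
gripper_width: -0.002
```

>>> play_rows:
  targets: "-20 20 10 0; -40 50 20 0; -60 80 30 0; -65 100 40 0; -65 120 40 0"
  fingers: -1

```text
t: 21.0
ee_pos: [0.5206, 0.045, 0.1605]
tool_rot: [[-0.001, 0.004, -1.0], [1.0, 0.0, -0.001], [0.0, -1.0, -0.004]]
force: [0.1, 0.5, 1.1]
gripper_width: 0.709
```

```bash
python3 look.py wrist w12;  python3 look.py scene s12
python3 - <<'E'
from h import *
crop(cv2.imread("pics/s12.png"),250,150,400,290,5,"pics/s12a.png")
E
```

```text
21.0 [0.5206 0.045  0.1605] [ 0.086  0.278 -0.129  1.159  0.     0.085] [0.1 0.5 1.1] 0.709
[[-0.001  0.004 -1.   ]
 [ 1.     0.    -0.001]
 [ 0.    -1.    -0.004]]
21.05 [0.5211 0.0476 0.1596] [ 9.000e-02  2.810e-01 -1.290e-01  1.158e+00  1.000e-03  8.800e-02] [-1.3  4.2 -0.4] 0.791
[[-0.002  0.004 -1.   ]
 [ 1.     0.002 -0.002]
 [ 0.002 -1.    -0.004]]
```

View pics/s12a.png

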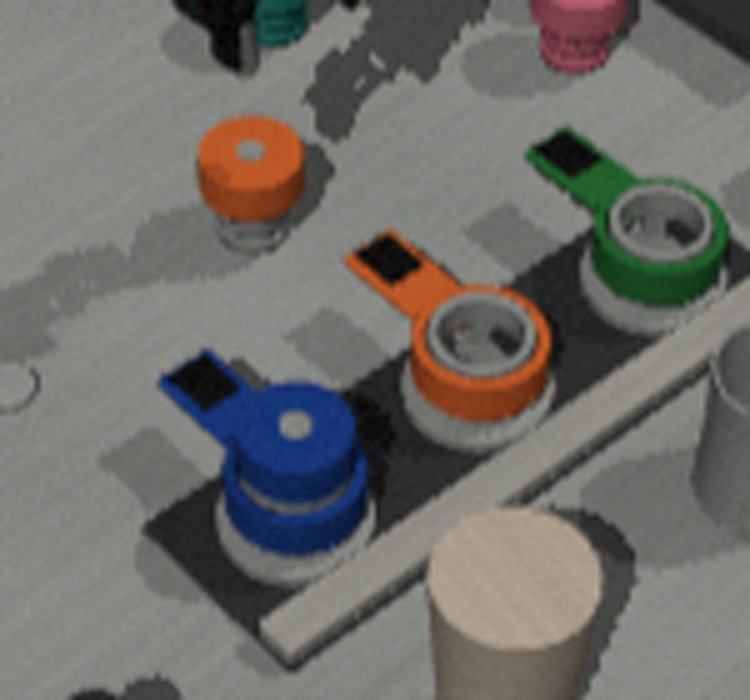

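View pics/w12.png

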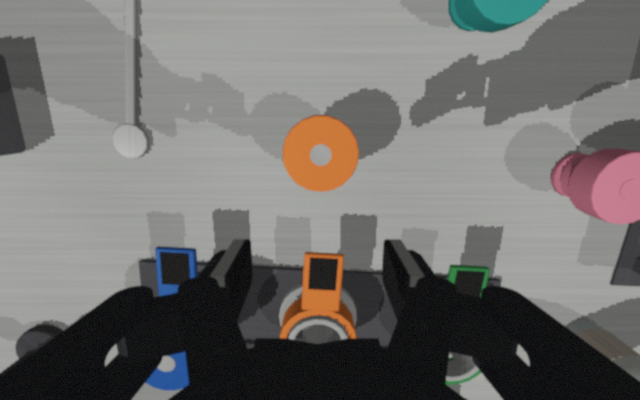

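Run:
```python
from h import *
import pickle
from bench import camera_info
ci=pickle.load(open("pics/w12.pkl","rb"))
print(ray(ci,(320.5,154),.0615), ray(camera_info('scene'),(250+250/5,150+148/5),.0615))
a=cv2.imread("pics/s10.png").astype(int);b=cv2.imread("pics/s12.png").astype(int)
print(np.abs(a-b)[215:250,280:300].mean())
```

```text
[0.48630601 0.04737732 0.0615    ] [0.48572841 0.04770508 0.0615    ]
5.243333333333333
```

>>> play_rows:
  targets: "-10 0 -10 0; -20 0 -20 0; -30 0 -40 0; -34 0 -60 0; -34 0 -65 0"

```text
t: 21.52
ee_pos: [0.4849, 0.043, 0.0904]
tool_rot: [[-0.0, -0.003, -1.0], [1.0, -0.0, -0.0], [-0.0, -1.0, 0.003]]
force: [-0.2, -0.4, -0.7]
gripper_width: 1.003
```

>>> play_rows:
  targets: "0 0 0 0; 0 0 -15 0; 0 0 -30 0; 0 0 -50 0; 0 0 -67 0"

```text
t: 21.93
ee_pos: [0.4882, 0.0435, 0.0259]
tool_rot: [[-0.0, 0.002, -1.0], [1.0, 0.0, -0.0], [0.0, -1.0, -0.002]]
force: [-0.5, 0.5, 0.8]
gripper_width: 0.993
```

>>> play_rows:
  targets: "0 0 0 0; 0 0 0 0; 0 0 0 0; 0 0 0 0; 0 0 0 0"
  fingers: 0.9

```text
t: 22.35
ee_pos: [0.4879, 0.0437, 0.0269]
tool_rot: [[-0.001, 0.003, -1.0], [1.0, 0.0, -0.001], [0.0, -1.0, -0.003]]
force: [-0.6, -0.8, 9.1]
gripper_width: 0.669
```

>>> play_rows:
  targets: "0 0 2 0; 0 0 10 0; 5 0 40 0; 15 0 80 0; 35 0 120 0"

```text
t: 22.77
ee_pos: [0.5184, 0.0436, 0.145]
tool_rot: [[-0.001, -0.002, -1.0], [1.0, -0.0, -0.001], [-0.0, -1.0, 0.002]]
force: [2.8, 1.2, -2.8]
gripper_width: 0.665
```

>>> play_rows:
  targets: "30 0 10 0; 60 0 20 0; 90 0 20 0; 120 0 20 0; 137 0 20 0"

```text
t: 23.18
ee_pos: [0.6592, 0.0436, 0.1631]
tool_rot: [[-0.001, 0.001, -1.0], [1.0, 0.0, -0.001], [0.0, -1.0, -0.001]]
force: [0.8, -0.4, -3.2]
gripper_width: 0.665
```

>>> play_rows:
  targets: "0 1 -5 0; 0 1 -10 0; 0 1 -10 0; 0 1 -10 0; 0 1 -10 0"

```text
t: 23.6
ee_pos: [0.6564, 0.0447, 0.1533]
tool_rot: [[-0.001, 0.0, -1.0], [1.0, 0.0, -0.001], [0.0, -1.0, -0.0]]
force: [0.2, -0.1, -3.2]
gripper_width: 0.666
```

```bash
python3 look.py wrist w13
```

```text
23.6 [0.6564 0.0447 0.1533] [0.068 0.569 0.29  1.292 0.    0.067] [ 0.2 -0.1 -3.2] 0.666
[[-0.001  0.    -1.   ]
 [ 1.     0.    -0.001]
 [ 0.    -1.    -0.   ]]
```

View pics/w13.png

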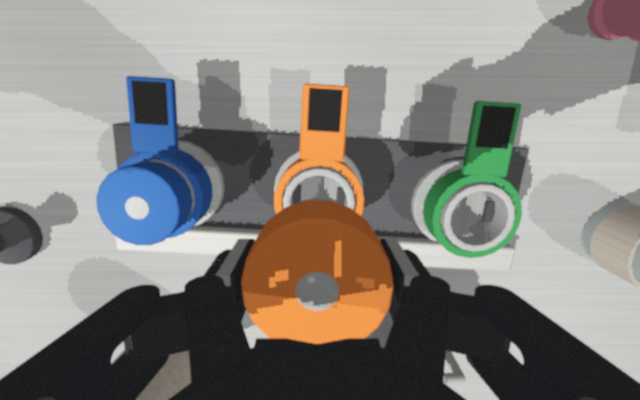

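Run:
```python
from h import *
import pickle
ci=pickle.load(open("pics/w13.pkl","rb"))
c=np.array([.6564,.0447,.1533])
print(ray(ci,(317.5,290.5),.1533+.0615-.0269)-c)
print("pad",ray(ci,(324.5,109),.052),ray(ci,(150,103),.052), "bluecart top",ray(ci,(137,208),.0205+.0615))
```

```text
[-0.00102184 -0.00017293  0.0346    ]
pad [0.58945224 0.04985262 0.052     ] [ 0.58537657 -0.0760039   0.052     ] bluecart top [ 0.65537449 -0.07930801  0.082     ]
```

>>> play_rows:
  targets: "4 1 -15 0; 4 1 -30 0; 4 1 -45 0; 4 1 -58 0; 4 1 -63 0"

```text
t: 24.07
ee_pos: [0.66, 0.0456, 0.0883]
tool_rot: [[-0.001, -0.002, -1.0], [1.0, -0.0, -0.001], [-0.0, -1.0, 0.002]]
force: [-1.1, 0.4, -3.3]
gripper_width: 0.665
```

>>> play_rows:
  targets: "0 0 -2 0; 0 0 -4 0; 0 0 -6 0; 0 0 -8 0; 0 0 -9 0"

```text
t: 24.48
ee_pos: [0.6613, 0.0457, 0.081]
tool_rot: [[-0.001, 0.001, -1.0], [1.0, 0.0, -0.001], [0.0, -1.0, -0.001]]
force: [-1.0, -0.2, -2.8]
gripper_width: 0.665
```

>>> play_rows:
  targets: "0 0 -2 0; 0 0 -4 0; 0 0 -6 0; 0 0 -7 0; 0 0 -7 0"

```text
t: 24.9
ee_pos: [0.6609, 0.0456, 0.0733]
tool_rot: [[-0.001, -0.0, -1.0], [1.0, -0.0, -0.001], [-0.0, -1.0, 0.0]]
force: [0.2, 0.0, -3.7]
gripper_width: 0.67
```

>>> play_rows:
  targets: "0 0 -2 0; 0 0 -4 0; 0 0 -6 0; 0 0 -8 0; 0 0 -9 0"

```text
t: 25.32
ee_pos: [0.661, 0.0456, 0.0642]
tool_rot: [[-0.001, -0.0, -1.0], [1.0, -0.0, -0.001], [-0.0, -1.0, 0.0]]
force: [-0.7, 0.4, -3.0]
gripper_width: 0.669
```

>>> play_rows:
  targets: "0 0 -1 0; 0 0 -1 0; 0 0 -1 0; 0 0 -1 0; 0 0 -1 0"

```text
t: 25.73
ee_pos: [0.6612, 0.0456, 0.0638]
tool_rot: [[-0.001, 0.0, -1.0], [1.0, -0.0, -0.001], [-0.0, -1.0, -0.0]]
force: [0.7, -0.6, -2.4]
gripper_width: 0.665
```

>>> play_rows:
  targets: "0 0 0 0; 0 0 0 0; 0 0 0 0; 0 0 0 0; 0 0 0 0"
  fingers: -0.8

```text
t: 26.15
ee_pos: [0.6612, 0.0457, 0.0638]
tool_rot: [[-0.001, 0.0, -1.0], [1.0, 0.0, -0.001], [0.0, -1.0, -0.0]]
force: [-0.9, 0.4, -0.2]
gripper_width: 0.897
```

>>> play_rows:
  targets: "0 0 10 0; 0 0 30 0; 0 0 60 0; 0 0 75 0; -15 0 80 0"

```text
t: 26.57
ee_pos: [0.6487, 0.0457, 0.1473]
tool_rot: [[-0.0, 0.005, -1.0], [1.0, 0.0, -0.0], [0.0, -1.0, -0.005]]
force: [1.2, 0.6, -0.6]
gripper_width: 0.903
```

>>> play_rows:
  targets: "-20 0 0 0; -40 2 0 0; -57 4 0 0; -57 4 0 0; -57 4 0 0"
  fingers: 1

```text
t: 26.98
ee_pos: [0.589, 0.0498, 0.1449]
tool_rot: [[-0.001, 0.001, -1.0], [1.0, 0.0, -0.001], [0.0, -1.0, -0.001]]
force: [0.5, -0.1, -0.3]
gripper_width: 0.188
```

```bash
python3 look.py scene s14
python3 - <<'E'
from h import *
crop(cv2.imread("pics/s14.png"),260,150,410,290,5,"pics/s14a.png")
E
```

```text
26.98 [0.589  0.0498 0.1449] [0.084 0.427 0.043 1.186 0.    0.083] [ 0.5 -0.1 -0.3] 0.188
[[-0.001  0.001 -1.   ]
 [ 1.     0.    -0.001]
 [ 0.    -1.    -0.001]]
```

View pics/s14a.png

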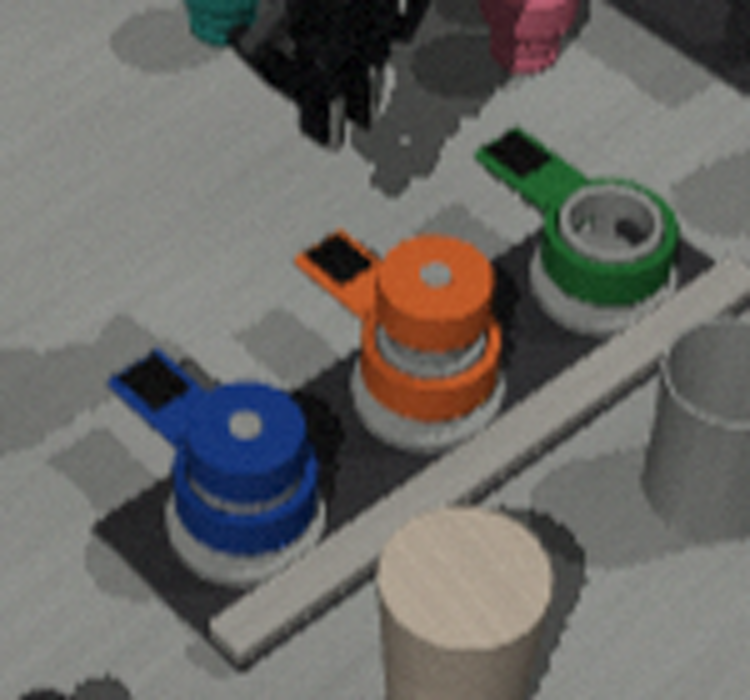

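Orange stands in its mouth on the catches. The fingers are over its pad (0.589, 0.050), so I'll press.

>>> play_rows:
  targets: "0 0 -20 0; 0 0 -45 0; 0 0 -70 0; 0 0 -82 0; 0 0 -88 0"

```text
t: 27.45
ee_pos: [0.5887, 0.0494, 0.0536]
tool_rot: [[-0.0, -0.003, -1.0], [1.0, -0.0, -0.0], [-0.0, -1.0, 0.003]]
force: [-0.1, 0.8, 0.4]
gripper_width: -0.002
```

>>> play_rows:
  targets: "0 0 -5 0; 0 0 -9 0; 0 0 -13 0; 0 0 -16 0; 0 0 -18 0"

```text
t: 27.87
ee_pos: [0.5898, 0.0496, 0.0385]
tool_rot: [[-0.001, 0.001, -1.0], [1.0, 0.0, -0.001], [0.0, -1.0, -0.001]]
force: [-4.6, -1.3, 8.8]
gripper_width: -0.003
```

>>> play_rows:
  targets: "0 0 0 0; 0 0 0 0; 0 0 0 0; 0 0 0 0; 0 0 0 0"

```text
t: 28.28
ee_pos: [0.5898, 0.0496, 0.0389]
tool_rot: [[-0.001, 0.001, -1.0], [1.0, 0.0, -0.001], [0.0, -1.0, -0.001]]
force: [-5.3, -0.8, 7.7]
gripper_width: -0.001
```

>>> play_rows:
  targets: "0 0 5 0; 0 0 10 0; 0 0 16 0; 0 0 40 0; 0 0 80 0"

```text
t: 28.7
ee_pos: [0.5875, 0.0495, 0.1161]
tool_rot: [[-0.001, -0.005, -1.0], [1.0, -0.0, -0.001], [-0.0, -1.0, 0.005]]
force: [0.7, -0.1, -0.4]
gripper_width: 0.003
```

>>> play_rows:
  targets: "-20 -25 10 0; -35 -60 15 0; -50 -95 15 0; -65 -130 15 0; -70 -160 15 0"

```text
t: 29.12
ee_pos: [0.518, -0.1122, 0.1338]
tool_rot: [[-0.0, 0.001, -1.0], [1.0, -0.001, -0.0], [-0.001, -1.0, -0.001]]
force: [1.1, 0.2, 0.6]
gripper_width: 0.002
```

```bash
python3 look.py scene s15; python3 look.py wrist w15; python3 look.py top t15
python3 - <<'E'
from h import *
crop(cv2.imread("pics/s15.png"),260,150,410,290,5,"pics/s15a.png")
E
```

```text
29.12 [ 0.518  -0.1122  0.1338] [-0.213  0.31  -0.155  1.104 -0.    -0.214] [1.1 0.2 0.6] 0.002
[[-0.     0.001 -1.   ]
 [ 1.    -0.001 -0.   ]
 [-0.001 -1.    -0.001]]
29.17 [ 0.5179 -0.1164  0.1338] [-0.22   0.311 -0.154  1.104 -0.002 -0.218] [-1.1 -5.5  0.9] -0.0
[[ 0.002  0.001 -1.   ]
 [ 1.    -0.002  0.002]
 [-0.002 -1.    -0.001]]
29.22 [ 0.5188 -0.1141  0.1338] [-2.160e-01  3.120e-01 -1.530e-01  1.104e+00 -1.000e-03 -2.130e-01] [0.5 1.  0.1] 0.0
[[ 0.003  0.002 -1.   ]
 [ 1.    -0.001  0.003]
 [-0.001 -1.    -0.002]]
```

View pics/s15a.png

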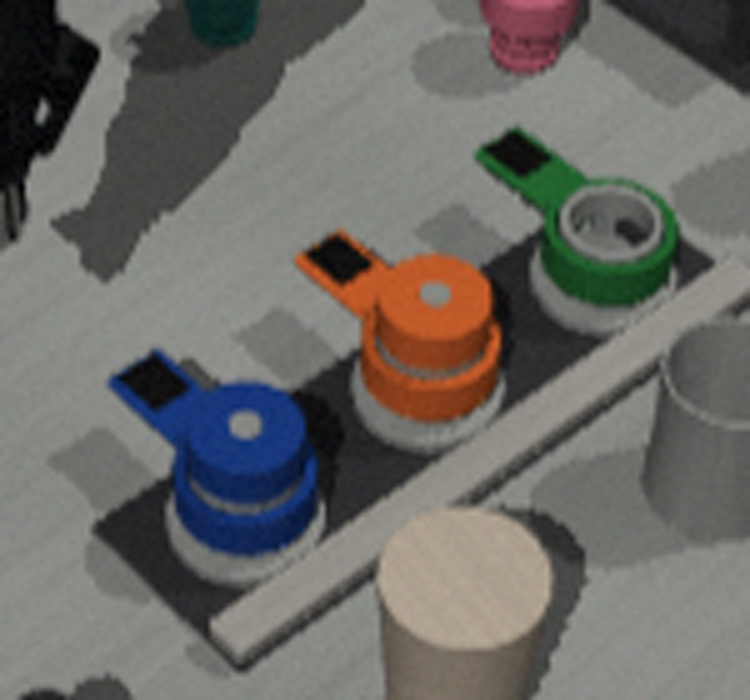

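View pics/t15.png

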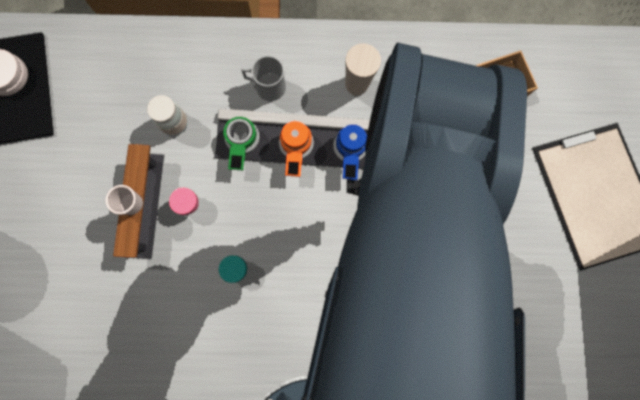

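>>> play_rows:
  targets: "-12 -40 0 0; -24 -80 0 0; -36 -120 0 0; -48 -160 -10 0; -58 -195 -15 0"

```text
t: 29.68
ee_pos: [0.4612, -0.3068, 0.1178]
tool_rot: [[-0.002, 0.001, -1.0], [1.0, -0.001, -0.002], [-0.001, -1.0, -0.001]]
force: [1.8, 0.3, -0.7]
gripper_width: 0.001
```

>>> play_rows:
  targets: "-4 -13 -5 0; -8 -26 -10 0; -8 -30 -15 0; -8 -30 -20 0; -8 -30 -20 0"

```text
t: 30.1
ee_pos: [0.4534, -0.3339, 0.0967]
tool_rot: [[-0.002, -0.001, -1.0], [1.0, 0.001, -0.002], [0.001, -1.0, 0.001]]
force: [-0.2, 0.0, 0.0]
gripper_width: 0.002
```

>>> play_rows:
  targets: "-1 -1 -15 0; -1 -1 -28 0; -1 -1 -36 0; -1 -1 -40 0; -1 -1 -40 0"

```text
t: 30.52
ee_pos: [0.4522, -0.3353, 0.0571]
tool_rot: [[-0.002, -0.001, -1.0], [1.0, 0.001, -0.002], [0.001, -1.0, 0.001]]
force: [-0.3, 0.3, -0.0]
gripper_width: -0.0
```

>>> play_rows:
  targets: "0 0 -4 0; 0 0 -8 0; 0 0 -11 0; 0 0 -13 0; 0 0 -13 0"

```text
t: 30.93
ee_pos: [0.4525, -0.3365, 0.0448]
tool_rot: [[-0.001, 0.001, -1.0], [1.0, -0.0, -0.001], [-0.0, -1.0, -0.001]]
force: [2.2, -0.5, 3.1]
gripper_width: 0.002
```

>>> play_rows:
  targets: "0 0 -1 0; 0 0 -1 0; 0 0 -1 0; 0 0 -1 0; 0 0 -1 0"

```text
t: 31.35
ee_pos: [0.4522, -0.3364, 0.0438]
tool_rot: [[-0.001, 0.0, -1.0], [1.0, -0.0, -0.001], [-0.0, -1.0, -0.0]]
force: [1.7, -0.2, 3.3]
gripper_width: 0.0
```

>>> play_rows:
  targets: "0 0 8 0; 0 0 20 0; 0 0 50 0; 0 10 80 0; -20 40 110 0"

```text
t: 31.77
ee_pos: [0.4355, -0.3011, 0.1519]
tool_rot: [[0.001, 0.001, -1.0], [1.0, -0.001, 0.001], [-0.001, -1.0, -0.001]]
force: [2.3, -0.2, 1.5]
gripper_width: 0.002
```

>>> play_rows:
  targets: "-20 40 20 0; -40 80 40 0; -60 120 50 0; -60 130 50 0; -60 130 50 0"

```text
t: 32.18
ee_pos: [0.3726, -0.1665, 0.2021]
tool_rot: [[-0.002, 0.001, -1.0], [1.0, 0.0, -0.002], [0.0, -1.0, -0.001]]
force: [-0.2, -1.1, 0.0]
gripper_width: -0.004
```

```bash
python3 look.py scene s16; python3 look.py top t16
python3 - <<'E'
from h import *
crop(cv2.imread("pics/s16.png"),120,180,260,300,5,"pics/s16a.png")
E
```

```text
32.18 [ 0.3726 -0.1665  0.2021] [-4.210e-01  3.200e-02 -3.160e-01  1.221e+00  1.000e-03 -4.230e-01] [-0.2 -1.1  0. ] -0.004
[[-0.002  0.001 -1.   ]
 [ 1.     0.    -0.002]
 [ 0.    -1.    -0.001]]
32.23 [ 0.3736 -0.1681  0.2015] [-0.423  0.035 -0.314  1.22  -0.    -0.426] [-0.1 -0.2  0.3] 0.003
[[-0.003  0.001 -1.   ]
 [ 1.    -0.001 -0.003]
 [-0.001 -1.    -0.001]]
```

View pics/s16a.png

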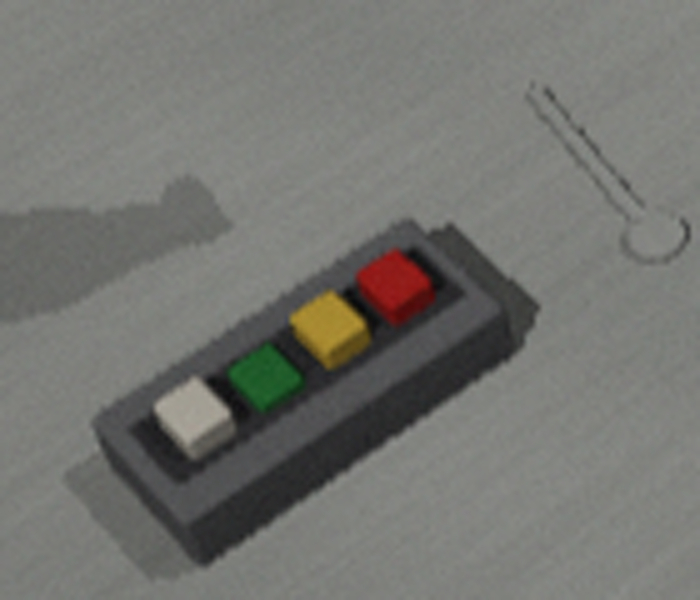

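View pics/s16.png

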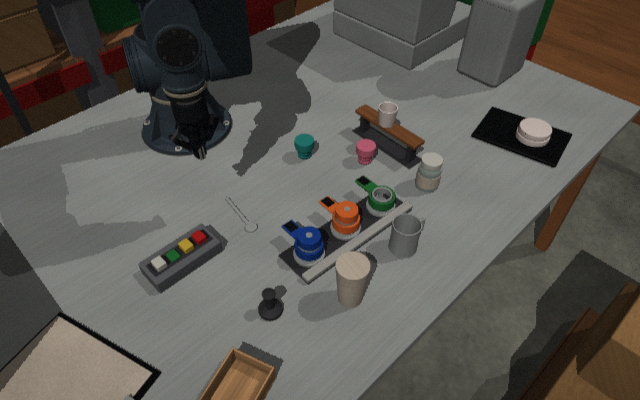

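View pics/t16.png

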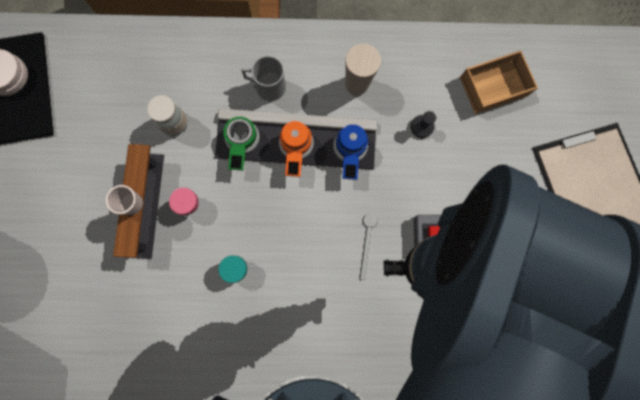

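All done: green is latched, yellow, red and white are up, both cartridges are seated with their sleeves up, and the cup is on the rail. I'm handing it in.

```bash
python3 -c "
from bench import bot; print(bot.finish_job())"
```

```text
the job is handed in; nothing more can be done
None
```

The drinks point is ready and the job is handed in, at about 32 s of the 210 s allowed. No verdict was reported.

- **Changeover:** I pressed the yellow key first. It latched and the red key popped up.
- **Cup:** there was only one espresso cup, and it now stands upright on the rail.
- **Cartridges:** blue and orange were on the counter; no green one was there. I stood each plug in its coupler, pressed the sleeve by its paddle and let it spring back.
- **Serve:** I then pressed the green key, and the yellow one popped up.

My last pictures show green latched down and red, yellow and white up. White was never pressed. Both canisters sit on the coupler mouths with the sleeve paddles back at home height. The pink and turquoise look-alikes, sugar jar, spoon and tamper look unmoved.

I judged the sleeves and seating from the images only, since there was no direct reading of them. The wrist, top and scene cameras disagreed on the rail's centreline and the coupler positions by about 3 mm. I aimed between them, and both plugs went in without side force. No check failed.

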